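# Bring the studio's torsion balance to level and keep it there

### The job

Weigh the glaze jar on the torsion balance: take the wooden handle of its spring lever and, through it alone, raise the beam smoothly from its rest until the pointer stands at the long middle mark, without letting it swing over to the other stop, and keep it there for at least eight seconds so that the weight can be read. The beam is top-heavy and tips away by itself, so keep correcting; finish still holding the handle with the pointer steady at the mark. Do not touch the bar, the jar or the weight, and leave the things standing around alone.

Things in the scene. Friction and masses are not known exactly. Their poses are not given: they have to be found in the camera images.
- balance: Fixed wooden base board, 150 x 550 x 18 mm, with a grey column carrying the beam. Origin on the table under the pivot; x from the robot's side to the column's side, y along the beam towards the jar, z up; some yaw. Column (60 mm wide, x 33 to 67, top z 187 mm) and slim gate post (y 100, x 26 to 38, top z 218 mm) are behind the beam; the side towards -x and the space above are free.
- pivot (a point): Turning point of beam and lever, 160 mm above the table; both turn about the line through it along the balance's x. Dynamics, A = beam + lever: I*acc = k*(A - beam) + G*beam - T - c*speed; I = 0.043 kg m2, k = 0.30 N m/rad (coil spring), G = 0.39 N m/rad (top-heavy), c = 0.01, friction below 0.001 N m, T = 9.81 x 0.18 m x (jar mass - weight mass) + 0.016, unknown, 0.08 to 0.21 N m.
- beam (a joint): Tilt of the beam, rad: 0 is level, pointer at the long middle mark; positive raises the jar's end (+y) and lowers the pointer. Stops at -0.28 (jar down, its rest at the start) and +0.28. As G > k (see pivot) it has no stable rest between the stops while the lever is held still: it departs with a time constant of about 0.7 s.
- lever (a joint): Spring lever's angle relative to the beam, rad: wind-up of the coil spring, 0.30 N m per rad. Near 0 when free; positive leans the handle to -y and lifts the jar's end. Beam + lever = A, the lever's angle from upright. Range +-1.6. To lift the beam off its rest A must reach about 0.3 to 0.8, then go back some way at once; to balance level A is about 0.27 to 0.71.
- handle: Round wooden handle pin, 22 mm diameter, along the balance's x from -86 to -34 mm. Origin at the grip: at lever angle A from upright it is at (-64, -120 sin A, 160 + 120 cos A) mm in the balance's frame. Steel lever strip 14 x 6 mm at x -34 to -28. Pinch the pin from above, fingers closing along the balance's y; it can roll between the fingers.
- bar: Aluminium beam bar, 420 mm long along y, 18 mm wide, 12 mm thick, with steel pans and a thin pointer at its -y end. Origin at the pivot; turns with the beam. Not to be touched.
- jar: White lidded glaze jar, 82 mm diameter, 82 mm high, nominally 0.62 kg, the true mass is hidden (0.577 to 0.651). Locked on the beam's pan 180 mm from the pivot at +y. Origin at the centre of its underside, 10 mm above the beam's middle line. Not to be touched.
- weight: Flat steel weight, 64 mm diameter, 22 mm high, 0.54 kg, fixed on the pan 180 mm from the pivot at -y. Origin at the centre of its underside. Not to be touched.
- pointer_tip (a point): Tip of the dark pointer at the beam's -y end, 253 mm from the pivot; it moves up and down in front of the scale.
- zero_mark (a point): Inner end of the scale's long middle mark, 259 mm from the pivot, at pivot height, on the white upright scale plate at -y; shorter marks stand above and below every 24.5 mm.
- bowl: Bystander: blue bowl, 120 mm across, 55 mm high, to the robot's left. Origin under its centre.
- mug: Bystander: terracotta mug, 80 mm across, 90 mm high, behind the balance. Origin under its centre.
- tub: Bystander: closed grey tub, 80 mm across, 80 mm high, behind the balance. Origin under its centre.
- scraper: Bystander: scraper lying flat to the robot's right. Origin at its underside.

How it is judged (in metres and radians):
On the way:
1. pointer at the middle mark (beam within 0.1 rad of level) for 7.5 s, handle held (value of joint beam between -0.1 and 0.1 rad and contact force between the fingers and handle above 0.5 N), for 7.5 s.
At the end, for the whole second after the job is handed in: The handle is still held in the fingers and, through the second after the program ends with the arm kept as it was, the beam stays within 0.17 rad of level (value of joint beam between -0.17 and 0.17 rad and contact force between the fingers and handle above 0.5 N); the arm keeps its last pose, push and grip.
It fails at once if the beam swings over to the other stop (beyond +0.23 rad) (value of joint beam above 0.23 rad).
It fails at once if the beam is jerked or dropped (faster than 1.2 rad/s) (velocity of joint beam above 1.2 rad/s or velocity of joint beam below -1.2 rad/s).
It fails at once if the robot touches the bar, the jar or the weight (contact force between any of the fingers, the arm and bar above 1 N or contact force between any of the fingers, the arm and jar above 1 N or contact force between any of the fingers, the arm and weight above 1 N).
It fails at once if a bystander is moved (distance of any of bowl, mug, tub, scraper from where it was at the start of the episode above 0.03 m).
It also fails if it takes over 61 s, if anything falls off the work surface, if the arm or the gripper's body presses on something with over 40 N, if the wrist force passes 120 N, or if a joint passes its speed limit or range.

### The arm

A 7-joint arm with a two-finger parallel gripper is mounted at the origin on the work surface. World frame = base frame: x ahead of the robot, y to its left, z up, the work surface at z = 0. Lengths are in mm, angles in rad, forces in N, time in s.
With the tool pointing down it reaches from about 400 to 900 mm from the base axis. Payload 5.5 kg.
Tool frame: the origin (TCP) lies midway between the tips of the shut fingers; the grasp point (between the pads) lies 19 mm behind it; z points along the fingers, y is the direction in which the jaws open and shut (so a half turn about z gives the same grasp; the last joint's range is limited). The gripper opens to 85 mm and grips with 20 to 120 N. Pads are 22 mm wide; open, the fingers measure 114 mm over their backs; the gripper's body (76 mm by 85 mm) begins 54 mm behind the grasp point. The pads swing forward as they close: fully open they stand 13 mm farther back than shut.
Start: joints at [1.587, 0.501, -0.427, 1.55, 0.221, 1.138, -0.21], TCP at [158.83, -630.296, 231.31] pointing down, gripper open.
Joint ranges: [-2.88, 2.88], [-0.31, 2.03], [-1.54, 1.56], [0.2, 2.42], [-1.41, 4.55], [0.19, 2.02], [-2.57, 2.57]. Speed limits (rad/s): [2.57, 2.57, 3.14, 3.14, 3.14, 3.14, 3.14].

### API

Orientations are given as a rotation vector (axis times angle).
In Python, from workcell import r gives the robot as it stands. Calls block until the motion is done:
- r.move_to(position, orientation): joint-space move of the TCP to a pose.
- r.movel(position, rot=None, v=150): straight line of the TCP; rot=None keeps the orientation; v is the mean speed in mm/s.
- r.move_j(angles): joint-space move.
- r.set_gripper(opening): opening from 0.0 (shut) to 1.0 (fully open); the grip force is fixed at half the most; returns when the fingers have stopped.
- r.sleep(seconds).
- r.ik(position, orientation): joint angles nearest the present ones, or None.
- r.read_state(): the state.
- r.read_camera(name): name is "scene" or "side" or "wrist"; returns a dict with "frame" (400x640x3 uint8, red, green, blue), "fx", "fy", "cx", "cy" (pixels), "k1" (the pictures are not rectified: a ray, as slopes to the right and down, at radius r is drawn at 1 + k1 r^2 times it, then the intrinsics apply), "rvec" (rotation vector, rad) and "tvec" (3), from world to camera coordinates, as OpenCV has them. Camera axes: x right, y down, z forward; pixel columns grow to the right and rows downward; lengths in mm; the calibration is good to about 2 mm. A picture is of the moment at which its call begins. There is no depth.
A pose or a line that the arm cannot do raises r.PlanningError and nothing moves.
- r.finish_job(): hands the job in, once; it reports no verdict.
Trained networks look in the newest picture that a camera, given by its name, has taken for a name from the list of things; names that differ only in an ending like _2 or _b are one class to them, and where a whole thing is asked for, a point or a joint stands for the part that bears it (a point fixed in the world has none). Each returns a list of dicts, best first, with "score" (0 to 1); they miss things now and then, are a little off and sometimes report something else, mostly with a low value. They report only what shows in the picture. A call takes as long as a camera call.
- r.regions_of(camera, label): "region" (400x640 bool, what is visible of it) and "bbox" ([left, top, right, bottom] in pixels, round what is visible of it).
The state is a dict: "time": time; "joint_positions": joint angles; "dq": joint speeds; "tau": joint torques, N m; "position": TCP position; "eef_rot": TCP orientation; "force": force on the tool from outside, world axes, zero at the start; "moment": the same for the moment, N m; "width": opening from 0.0 (shut) to 1.0 (fully open).
Only numpy, scipy, OpenCV 4.12 (cv2) and the standard library are available. Lean on these libraries where they do the work, as an engineer would, in place of code of your own. Each camera call takes 0.05 s, during which the arm holds its last target.

## Working session

There is one attempt and no reset: what is moved stays moved. The work goes in short steps, each a Python script; the robot and the scene stay as the last script left them, time stands still between calls to the robot, and variables do not carry over. Pictures are saved under pics/ and viewed, and the job is handed in when it is done.

```bash
ls; mkdir -p pics
python3 - <<'E'
from workcell import r
import cv2,numpy as np
for c in ["scene","side","wrist"]:
    d=r.read_camera(c); cv2.imwrite(f"pics/{c}0.png",d["frame"][:,:,::-1])
    print(c,{k:v for k,v in d.items() if k!="frame"})
s=r.read_state(); print(s)
E
```

```text
pics
scene {'fx': 363.37319677945004, 'fy': 363.37319677945004, 'cx': 316.33651592897013, 'cy': 201.91737006538358, 'k1': -0.03192756592360267, 'rvec': array([ 0.97720729,  2.27558413, -1.22884334]), 'tvec': array([ 399.05048079,  -67.56246422, 1643.06890544])}
side {'fx': 391.97531545300046, 'fy': 391.97531545300046, 'cx': 313.65030726499754, 'cy': 203.73615522242935, 'k1': -0.09163716580343027, 'rvec': array([ 0.90955506, -2.35323214,  1.1912925 ]), 'tvec': array([414.7551675 , 357.86564145, 966.7038263 ])}
wrist {'fx': 295.5296701330741, 'fy': 295.5296701330741, 'cx': 315.3459880776559, 'cy': 197.47777548872207, 'k1': -0.0010670031299508673, 'rvec': array([-2.28170042,  1.77803021,  0.27156667]), 'tvec': array([-648.00804309,  -38.81364159,  379.4155996 ])}
{'time': 0.15, 'joint_positions': array([ 1.58721723,  0.501644  , -0.42681474,  1.55119574,  0.22080499,
        1.13831419, -0.21028902]), 'dq': array([-1.82442143e-04, -3.85310459e-03, -5.44258219e-05, -4.69306799e-03,
        2.62496816e-03, -2.41617771e-06,  5.65273755e-04]), 'tau': array([-6.29508475e-03, -5.70032680e+01, -5.82511380e+00, -2.81287032e+01,
        1.06782225e-02,  7.77369220e-03,  3.50178630e-05]), 'position': array([ 158.61085019, -629.80108709,  230.49504079]), 'eef_rot': array([-3.11620483e+00, -3.86530465e-01,  2.21470045e-04]), 'force': array([ 0.23290745,  0.17564264, -0.11817621]), 'moment': array([ 0.03204536, -0.02035753, -0.00517845]), 'width': 1.0028473353228802}
```

View pics/scene0.png

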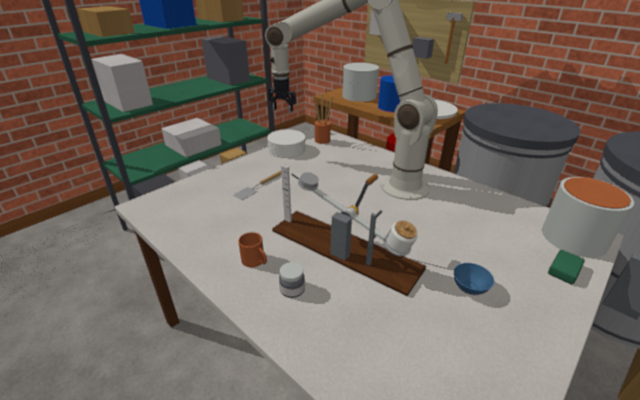

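View pics/side0.png

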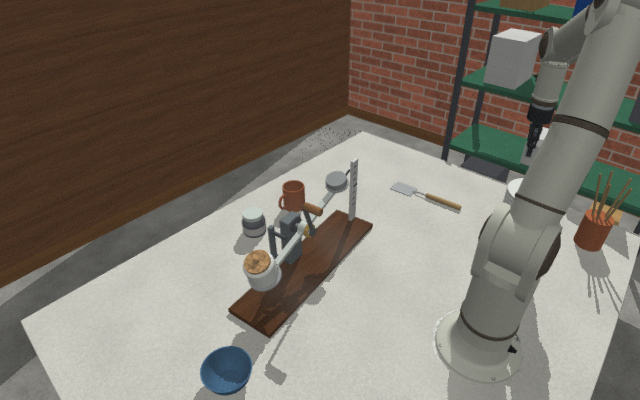

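View pics/wrist0.png

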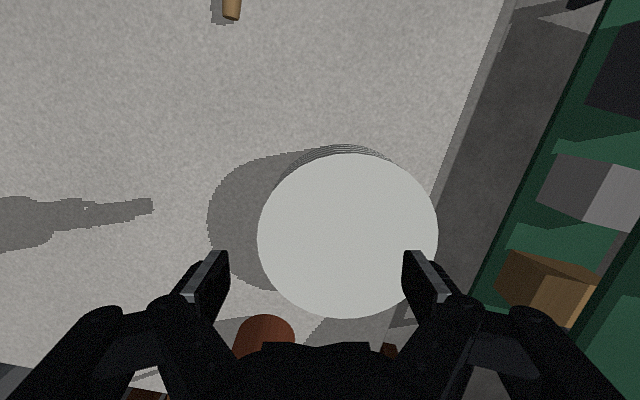

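```bash
cat > h.py <<'E'
import numpy as np,cv2,pickle
from scipy.spatial.transform import Rotation as R
def proj(c,P):
    P=np.atleast_2d(P).astype(float)
    q=P@cv2.Rodrigues(np.array(c["rvec"]))[0].T+np.array(c["tvec"])
    u=q[:,:2]/q[:,2:]; r2=(u**2).sum(1,keepdims=True); u=u*(1+c["k1"]*r2)
    return u*[c["fx"],c["fy"]]+[c["cx"],c["cy"]]
def ray(c,p):
    d=(np.array(p,float)-[c["cx"],c["cy"]])/[c["fx"],c["fy"]]; u=d.copy()
    for _ in range(20): u=d/(1+c["k1"]*(u@u))
    M=cv2.Rodrigues(np.array(c["rvec"]))[0]
    o=-M.T@np.array(c["tvec"]); v=M.T@np.array([u[0],u[1],1]); return o,v/np.linalg.norm(v)
def atz(c,p,z):
    o,v=ray(c,p); return o+v*(z-o[2])/v[2]
E
python3 - <<'E'
from workcell import r
from h import *
out={}
for c in ["scene","side"]:
    d=r.read_camera(c); out[c]=d
    for l in ["balance","handle","jar","weight","lever","pointer_tip","bar","bowl","mug","tub","scraper"]:
        g=r.regions_of(c,l)
        out[c,l]=g
        for e in g[:2]:
            ys,xs=np.nonzero(e["region"]); print(c,l,round(e["score"],2),e["bbox"],xs.mean().round(1),ys.mean().round(1),len(xs))
pickle.dump(out,open("out.pkl","wb"))
a=out["scene"]["frame"][155:300,260:440]; cv2.imwrite("pics/sz.png",cv2.resize(a[:,:,::-1],None,fx=4.4,fy=4.1,interpolation=cv2.INTER_CUBIC))
a=out["side"]["frame"][150:340,215:385]; cv2.imwrite("pics/dz.png",cv2.resize(a[:,:,::-1],None,fx=3,fy=3,interpolation=cv2.INTER_CUBIC))
E
```

```text
scene balance 0.81 [271.1, 167.7, 426.2, 295.1] 352.0 236.6 8055
scene handle 0.65 [366.9, 173.6, 377.7, 182.7] 372.0 178.1 68
scene jar 0.98 [386.9, 220.1, 416.7, 252.8] 401.8 235.8 759
scene jar 0.72 [279.4, 260.5, 303.2, 297.7] 291.5 279.7 800
scene weight 0.62 [300.0, 170.3, 315.0, 188.0] 308.4 179.6 225
scene lever 0.48 [355.6, 173.6, 377.5, 208.0] 365.7 187.9 170
scene lever 0.39 [385.5, 222.0, 419.3, 252.7] 402.0 235.7 751
scene pointer_tip 0.83 [295.4, 176.8, 408.0, 258.1] 355.5 217.6 515
scene bar 0.74 [295.4, 177.3, 410.0, 255.1] 351.8 215.3 596
scene bowl 0.81 [454.7, 261.5, 494.9, 295.1] 472.5 278.3 1041
scene mug 0.6 [239.2, 228.7, 265.1, 266.0] 251.5 249.0 801
scene mug 0.18 [236.4, 170.0, 281.3, 199.0] 253.5 187.4 231
scene tub 0.65 [279.2, 259.8, 304.8, 297.1] 291.6 279.6 772
scene scraper 0.83 [234.5, 171.3, 280.6, 197.4] 253.1 187.1 298
side balance 0.59 [229.9, 158.6, 374.2, 338.8] 299.4 256.9 10113
side handle 0.75 [303.2, 201.9, 320.3, 212.8] 311.9 208.8 167
side jar 0.93 [244.0, 250.6, 276.0, 288.2] 260.5 268.6 1003
side weight 0.78 [327.2, 173.8, 348.9, 192.7] 336.0 180.1 330
side lever 0.89 [301.9, 202.0, 325.9, 238.8] 310.3 218.0 337
side pointer_tip 0.89 [253.4, 190.0, 334.1, 292.7] 297.0 237.3 494
side bar 0.84 [253.5, 185.0, 345.7, 291.3] 297.3 237.2 548
side bowl 0.78 [200.2, 345.3, 250.1, 395.9] 225.9 370.0 1982
side bowl 0.44 [229.3, 159.5, 370.1, 333.8] 299.2 256.9 10161
side mug 0.97 [278.7, 180.7, 304.6, 214.5] 292.5 195.2 669
side tub 0.75 [242.0, 205.9, 264.2, 239.4] 253.5 221.9 612
side tub 0.53 [231.6, 159.6, 370.6, 335.5] 299.2 257.0 10035
side scraper 0.72 [390.5, 180.5, 458.9, 205.1] 420.9 193.6 331
```

View pics/sz.png

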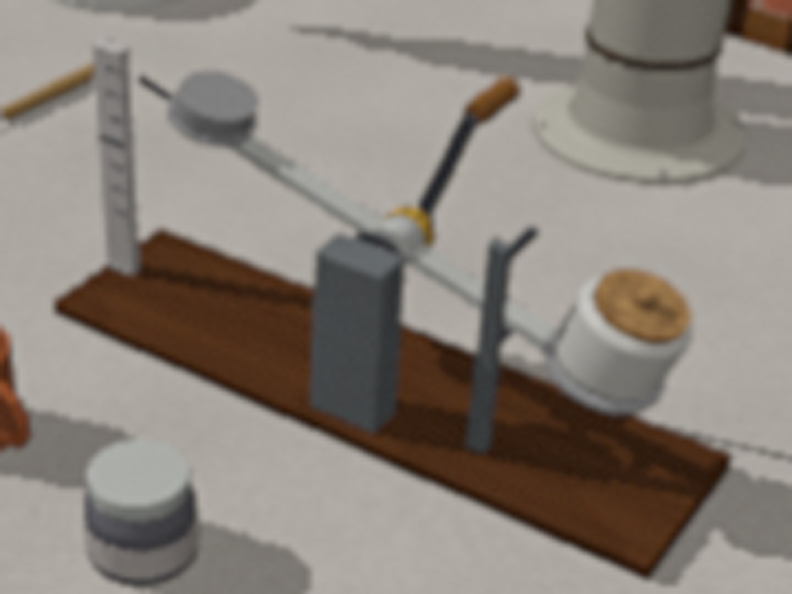

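View pics/dz.png

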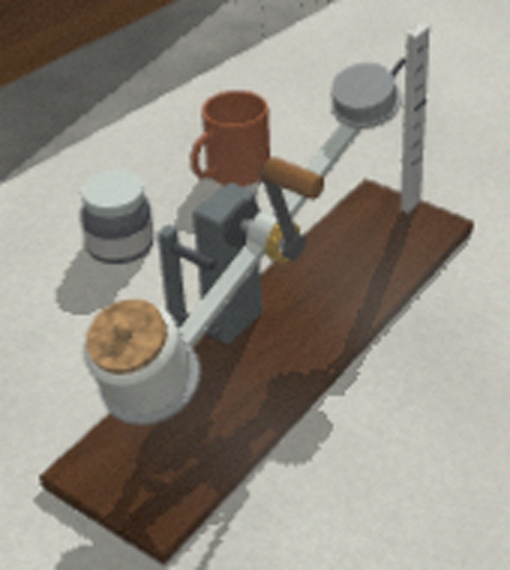

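```bash
cat > fit.py <<'E'
from h import *
from scipy.optimize import least_squares
out=pickle.load(open("out.pkl","rb"))
S=lambda x,y:(260+x/4.4,155+y/4.1); D=lambda x,y:(215+x/3,150+y/3)
z=18
obs=[("scene",(75,-275,z),S(55,302)),("scene",(-75,-275,z),S(157,232)),("scene",(75,275,z),S(650,568)),("scene",(-75,275,z),S(728,458)),
("side",(75,-275,z),D(370,180)),("side",(-75,-275,z),D(472,222)),("side",(75,275,z),D(42,477)),("side",(-75,275,z),D(165,552))]
cen=lambda c,l:np.array(np.nonzero(out[c,l][0]["region"])[::-1]).mean(1)+.5
for c in("scene","side"):
    print(c,atz(out[c],cen(c,"handle"),160+120*np.cos(.28)))
def hp(A): return np.array([-60,-120*np.sin(A),160+120*np.cos(A)])
def T(p,q):
    x,y,w=p[:3]; c,s=np.cos(w),np.sin(w); q=np.asarray(q,float); return np.array([x+c*q[0]-s*q[1],y+s*q[0]+c*q[1],q[2]])
def bodyc(q,b): # beam frame
    return np.array([q[0],q[1]*np.cos(b)-q[2]*np.sin(b),160+q[1]*np.sin(b)+q[2]*np.cos(b)])
if __name__=="__main__":
    def f(p):
        e=[proj(out[c],T(p,q))[0]-u for c,q,u in obs]
        for c in("scene","side"): e.append(proj(out[c],T(p,hp(p[3])))[0]-cen(c,"handle"))
        return np.concatenate(e)
    # initial from scene
    P=[atz(out[c],u,z) for c,q,u in obs]; print(np.round(P,0))
    m=np.mean(P,0); dv=P[2]-P[0]; w=np.arctan2(-dv[0],dv[1])
    s=least_squares(f,[m[0],m[1],w,-.28],loss="soft_l1"); print(s.x,f(s.x).reshape(-1,2).round(1))
    np.save("pose.npy",s.x)
    for b in(-.28,):
        for c in("scene","side"):
            print(c,"jar",proj(out[c],T(s.x,bodyc((0,180,51),b))),cen(c,"jar"),"w",proj(out[c],T(s.x,bodyc((0,-180,21),b))),cen(c,"weight"))
E
python3 fit.py
```

```text
scene [447.92515227 120.63370061 275.3266526 ]
side [450.3214686 120.8042447 275.3266526]
[[ 628. -179.   18.]
 [ 492. -197.   18.]
 [ 559.  359.   18.]
 [ 418.  339.   18.]
 [ 618. -187.   18.]
 [ 478. -202.   18.]
 [ 551.  355.   18.]
 [ 408.  334.   18.]]
[ 5.17478453e+02  7.51262424e+01  1.30971476e-01 -4.22256742e-01] [[-1.4 -1.1]
 [ 0.5 -2.3]
 [ 0.  -0.8]
 [ 1.3 -1.9]
 [-2.  -1.2]
 [ 0.7 -0.8]
 [-1.9 -0.5]
 [-1.1  1.3]
 [-2.   1.5]
 [ 1.   0.8]]
scene jar [[397.74754637 232.6694387 ]] [402.33662714 236.2997365 ] w [[305.18476151 178.67387537]] [308.91333333 180.07777778]
side jar [[263.87676044 263.75001707]] [261.0004985  269.12911266] w [[338.87412973 178.46124359]] [336.45757576 180.64242424]
```

```bash
cat > ov.py <<'E'
from fit import *
def circ(x0,y0,z0,r,b): 
    t=np.linspace(0,6.283,40); return [bodyc((x0+r*np.cos(a),y0+r*np.sin(a),z0),b) for a in t]
def draw(c,p,b,A,fn,box,k):
    im=cv2.resize(out[c]["frame"][box[1]:box[3],box[0]:box[2],::-1],None,fx=k,fy=k,interpolation=cv2.INTER_CUBIC)
    def pl(pts,col):
        u=np.array([proj(out[c],T(p,q))[0] for q in pts]); u=((u-[box[0],box[1]]+.5)*k-.5)
        cv2.polylines(im,[np.int32(u*8)],False,col,1,cv2.LINE_AA,3)
    for zz in(0,18): pl([(75,-275,zz),(-75,-275,zz),(-75,275,zz),(75,275,zz),(75,-275,zz)],(0,255,255))
    pl([(33,-30,187),(67,-30,187),(67,30,187),(33,30,187),(33,-30,187)],(255,255,0))
    pl(circ(0,180,10,41,b),(0,0,255)); pl(circ(0,180,92,41,b),(0,0,255)); pl(circ(0,-180,10,32,b),(0,255,0)); pl(circ(0,-180,32,32,b),(0,255,0))
    h=[np.array([x,-120*np.sin(A)+o[0],160+120*np.cos(A)+o[1]]) for o in((11,0),(-11,0),(0,11),(0,-11)) for x in(-86,-34)]
    for i in range(4): pl(h[2*i:2*i+2],(255,0,255))
    cv2.imwrite(fn,im)
if __name__=="__main__":
    def f(p):
        e=[proj(out[c],T(p,q))[0]-u for c,q,u in obs]
        for c in("scene","side"):
            e+=[2*(proj(out[c],T(p,hp(-.28)))[0]-cen(c,"handle")), proj(out[c],T(p,bodyc((0,180,51),-.28)))[0]-cen(c,"jar"),proj(out[c],T(p,bodyc((0,-180,21),-.28)))[0]-cen(c,"weight")]
        return np.concatenate(e)
    s=least_squares(f,[517,75,.13],loss="soft_l1"); print(s.x,f(s.x).reshape(-1,2).round(1))
    np.save("pose.npy",s.x)
    draw("scene",s.x,-.28,-.28,"pics/o1.png",(260,155,440,300),4)
    draw("side",s.x,-.28,-.28,"pics/o2.png",(215,150,385,345),3)
E
python3 ov.py
```

```text
scene [447.92515227 120.63370061 275.3266526 ]
side [450.3214686 120.8042447 275.3266526]
[5.16495291e+02 8.63731300e+01 1.25968780e-01] [[ 1.  -0.1]
 [ 2.9 -1.4]
 [ 3.2  1.2]
 [ 4.5 -0.2]
 [-3.4  0.4]
 [-0.7  1.1]
 [-5.2  1.8]
 [-4.6  4.1]
 [-6.4 -0.8]
 [-1.4 -2. ]
 [-1.  -0.5]
 [ 3.4 -4. ]
 [-0.5 -3. ]
 [ 0.5 -0.5]]
```

View pics/o1.png

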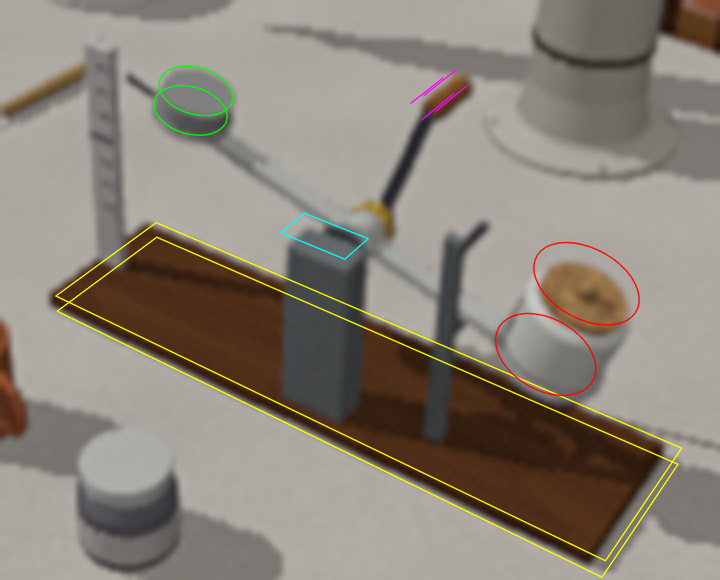

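View pics/o2.png

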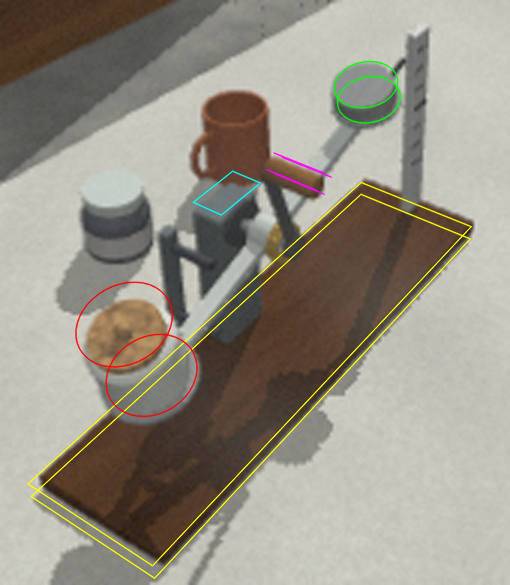

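```bash
cat > b.py <<'E'
from ov import *
for cs in (["scene"],["side"],["scene","side"]):
    o=[x for x in obs if x[0] in cs]
    g=lambda p:np.concatenate([proj(out[c],T(p,q))[0]-u for c,q,u in o])
    s=least_squares(g,[517,75,.13]); print(cs,s.x,g(s.x).reshape(-1,2).round(1).tolist())
    if len(cs)==1:
        if cs[0]=="scene":draw("scene",s.x,-.28,-.28,"pics/o3.png",(260,155,440,300),4)
        else: draw("side",s.x,-.28,-.28,"pics/o4.png",(215,150,385,345),3)
E
python3 b.py
```

```text
scene [447.92515227 120.63370061 275.3266526 ]
side [450.3214686 120.8042447 275.3266526]
['scene'] [5.22604671e+02 7.84107163e+01 1.28457054e-01] [[-1.8, -0.2], [0.3, -1.5], [-0.1, 0.8], [1.4, -0.5]]
['side'] [5.15074916e+02 7.28852509e+01 1.29887189e-01] [[-1.0, -1.2], [1.7, -0.8], [-0.7, -0.5], [0.1, 1.2]]
['scene', 'side'] [5.17112514e+02 7.43342877e+01 1.29659180e-01] [[-1.4, -1.2], [0.5, -2.4], [-0.2, -1.0], [1.2, -2.0], [-1.7, -1.3], [1.0, -0.8], [-1.6, -0.6], [-0.9, 1.1]]
```

View pics/o3.png

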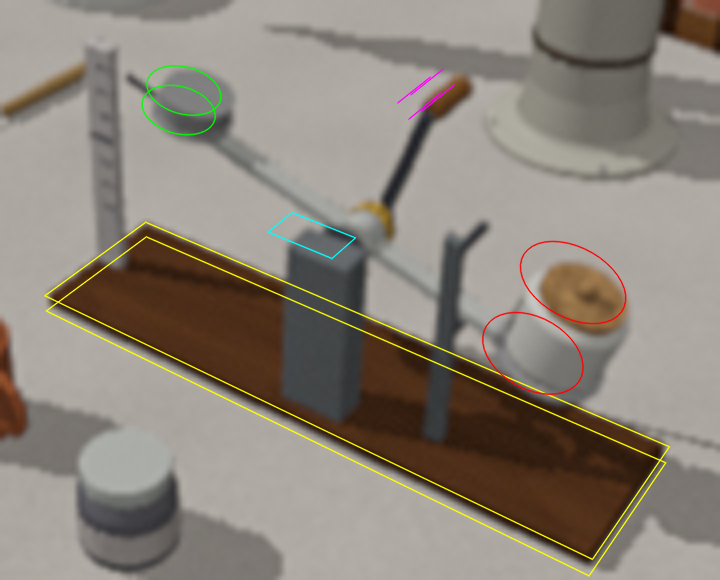

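View pics/o4.png

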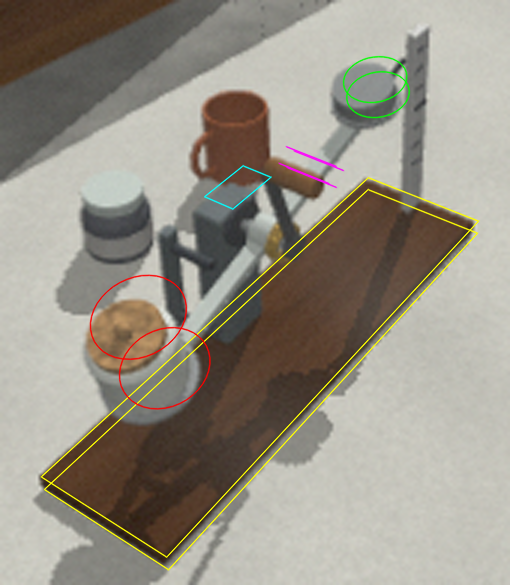

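```bash
cat > b2.py <<'E'
from ov import *
col=[("scene",(67,30,187),S(378,275)),("scene",(67,-30,187),S(317,250)),("scene",(33,-30,187),S(338,237)),("scene",(33,30,187),S(402,258)),
("side",(67,30,187),D(195,213)),("side",(33,30,187),D(221,228)),("side",(33,-30,187),D(260,204)),("side",(67,-30,187),D(235,185))]
def f(p):
    e=[proj(out[c],T(p,np.array(q)+[p[3],p[4],0]))[0]-u for c,q,u in obs]
    e+=[proj(out[c],T(p,q))[0]-u for c,q,u in col]
    for c in("scene","side"):
        e+=[(proj(out[c],T(p,hp(p[5])))[0]-cen(c,"handle")), proj(out[c],T(p,bodyc((0,180,48),-.28)))[0]-cen(c,"jar"),proj(out[c],T(p,bodyc((0,-180,19),-.28)))[0]-cen(c,"weight")]
    e.append([(p[5]+.28)*20,0])
    return np.concatenate(e)
s=least_squares(f,[517,75,.13,0,0,-.28],loss="soft_l1"); print(s.x,f(s.x).reshape(-1,2).round(1).tolist())
np.save("pose.npy",s.x)
draw("scene",s.x,-.28,s.x[5],"pics/o5.png",(260,155,440,300),4)
draw("side",s.x,-.28,s.x[5],"pics/o6.png",(215,150,385,345),3)
E
python3 b2.py
```

```text
scene [447.92515227 120.63370061 275.3266526 ]
side [450.3214686 120.8042447 275.3266526]
[ 5.12970359e+02  9.10522948e+01  1.31821481e-01  1.89624438e+00
 -1.72045888e+01 -3.11308771e-01] [[-1.5, -1.2], [0.4, -2.4], [-0.1, -1.1], [1.2, -2.1], [-1.8, -1.3], [0.9, -0.9], [-1.5, -0.5], [-0.6, 1.2], [1.9, -2.6], [-0.5, -3.1], [0.7, -4.8], [2.1, -3.6], [-1.4, -2.6], [-0.7, -3.4], [-0.7, -6.3], [-1.7, -3.8], [-0.4, 0.3], [0.3, -1.4], [0.4, 0.2], [0.8, 0.4], [-0.3, -0.6], [0.2, 0.9], [-0.6, 0.0]]
```

View pics/o5.png

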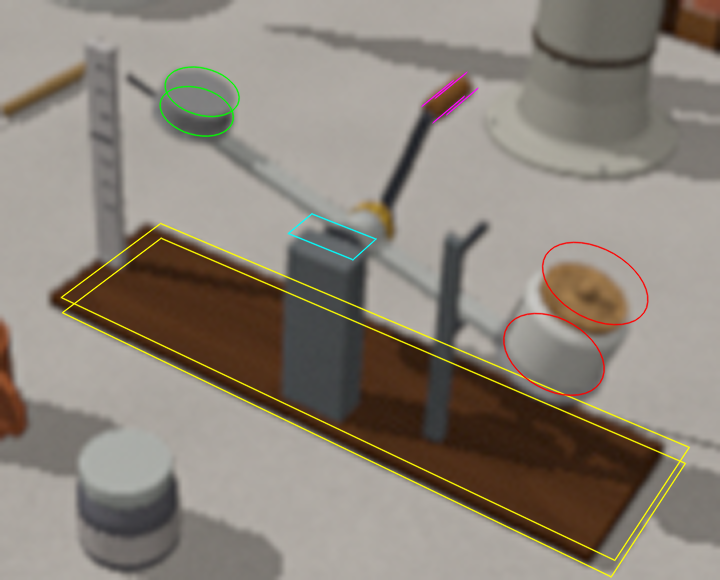

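View pics/o6.png

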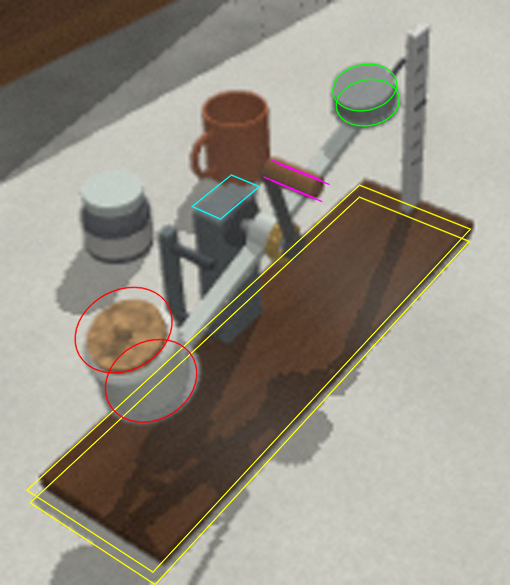

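```bash
cat >> h.py <<'E'
def pose():
    return np.load("pose.npy")
def rotv(flip=True,tilt=0):
    w=pose()[2]; ex=np.array([np.cos(w),np.sin(w),0]); ey=np.array([-np.sin(w),np.cos(w),0]); z=np.array([0,0,-1.])
    s=-1 if flip else 1
    M=np.stack([np.cross(s*ey,z),s*ey,z],1); return R.from_matrix(M).as_rotvec()
def W(q):
    p=pose(); c,s=np.cos(p[2]),np.sin(p[2]); return np.array([p[0]+c*q[0]-s*q[1],p[1]+s*q[0]+c*q[1],q[2]])
E
python3 - <<'E'
from workcell import r
from h import *
s=r.read_state(); print(s["time"])
for c in("scene","side"):
    d=r.read_camera(c); print(c,"cam pos",ray(d,(320,200))[0])
for A in(-.31,.3,.8):
  P=W((-66,-120*np.sin(A),160+120*np.cos(A)-19))
  for fl in(True,False):
    for dz in (0,150): print(A,fl,P.round(),dz,r.ik(P+[0,0,dz],rotv(fl)))
print(r.ik([159,-630,450],s["eef_rot"]))
E
```

```text
1.35
scene cam pos [1297.66152723  682.45877796  844.87039121]
side cam pos [-99.61058338 690.94186067 864.45533774]
-0.31 True [443. 119. 255.] 0 [ 0.07897257  0.11830593 -0.42800017  1.98321119  0.0564625   1.05134816
 -1.81341027]
-0.31 True [443. 119. 255.] 150 [ 1.11255823e-01  2.92149752e-03 -4.29916594e-01  1.75565547e+00
  1.23938989e-03  1.38328168e+00 -1.75786504e+00]
-0.31 False [443. 119. 255.] 0 [ 0.79056088  0.3083552  -1.28239792  1.96684869  0.33133098  1.10714142
  1.07157103]
-0.31 False [443. 119. 255.] 150 [ 0.88428968  0.0479916  -1.22508393  1.73986314  0.04593579  1.38564675
  1.35372879]
0.3 True [452.  47. 256.] 0 [ 1.05462571  0.46842476 -1.5029369   1.97297289  0.50798595  1.18377738
 -2.08623229]
0.3 True [452.  47. 256.] 150 [ 4.97848337e-01  1.31026845e-03 -6.54977067e-01  1.75650708e+00
  8.12261050e-04  1.38404651e+00 -1.59625397e+00]
0.3 False [452.  47. 256.] 0 [ 0.95676409  0.29351437 -1.28204101  1.9741808   0.31606435  1.10232878
  1.24289211]
0.3 False [452.  47. 256.] 150 [ 0.88714573  0.01665636 -1.04733895  1.7487436   0.01467975  1.38454194
  1.53976607]
0.8 True [459.  -3. 225.] 0 [ 0.97491837  0.33041322 -1.19288311  2.00271336  0.35681032  1.04177845
 -1.82343827]
0.8 True [459.  -3. 225.] 150 [ 1.27288596  0.14595122 -1.42264194  1.79055043  0.14859086  1.33190705
 -1.62256866]
0.8 False [459.  -3. 225.] 0 [ 0.77199681  0.23213865 -0.92213435  2.00673734  0.21906138  1.00401205
  1.446644  ]
0.8 False [459.  -3. 225.] 150 [ 1.28294046  0.15521632 -1.4405012   1.79047092  0.15835667  1.33368525
  1.50913053]
[ 1.58759261  0.39370576 -0.45744317  1.21916312  0.17022039  1.56576623
 -0.16397152]
```

Run:
```python
from workcell import r
from h import *
s=r.read_state()
r.movel([159,-630,420],v=300); print(r.read_state()["time"])
A=-.31
P=W((-66,-120*np.sin(A),160+120*np.cos(A)-19))+[0,0,130]
r.move_to(P,rotv(True)); s=r.read_state(); print(s["time"],s["position"],P,s["joint_positions"].round(3),s["force"])
o={}
for c in("wrist","scene","side"):
    d=r.read_camera(c); o[c]=d
    cv2.imwrite(f"pics/{c}1.png",d["frame"][:,:,::-1])
    for e in r.regions_of(c,"handle")[:2]:
        ys,xs=np.nonzero(e["region"]); u=(xs.mean()+.5,ys.mean()+.5); print(c,e["score"],e["bbox"],u,atz(d,u,160+120*np.cos(A)),proj(d,W((-60,-120*np.sin(A),160+120*np.cos(A)))))
pickle.dump(o,open("o1.pkl","wb"))
```

```text
2.225
5.05 [443.09373501 117.86011868 385.20590313] [442.73133631 118.66669049 385.28002839] [ 0.109  0.012 -0.429  1.791  0.005  1.34  -1.762] [ 0.06276043 -0.8998368   0.15763969]
wrist 0.94 [300.4, 154.1, 328.7, 214.0] (np.float64(315.13803680981596), np.float64(183.03510565780505)) [452.82809273 120.24859982 274.28002839] [[315.41857958 187.63454055]]
wrist 0.36 [51.1, 119.5, 130.4, 194.2] (np.float64(89.77958160819351), np.float64(155.4901939420353)) [451.94168584 315.66884451 274.28002839] [[315.41857958 187.63454055]]
side 0.73 [302.4, 207.2, 319.6, 212.9] (np.float64(312.64814814814815), np.float64(209.1074074074074)) [451.50649071 118.77609902 274.28002839] [[313.28503561 209.67012948]]
```

View pics/wrist1.png

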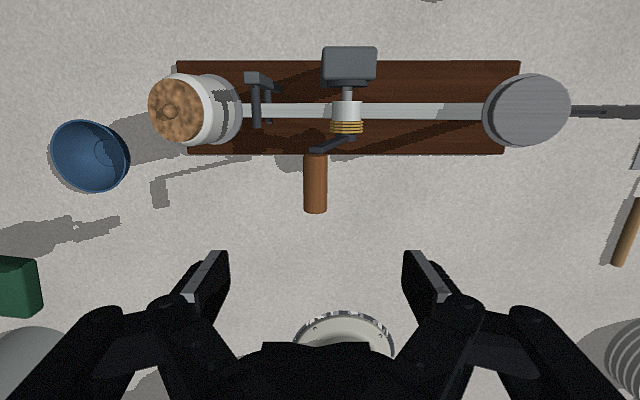

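View pics/scene1.png

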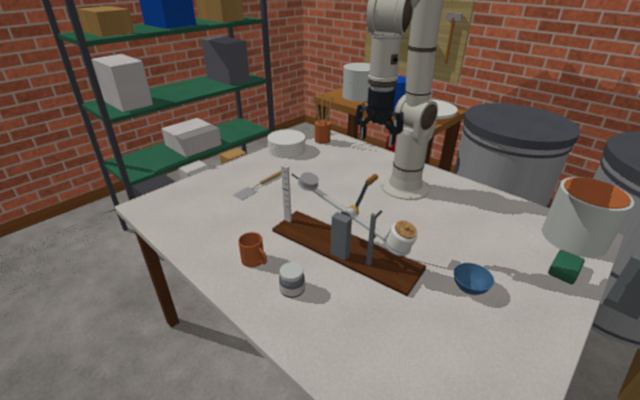

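View pics/side1.png

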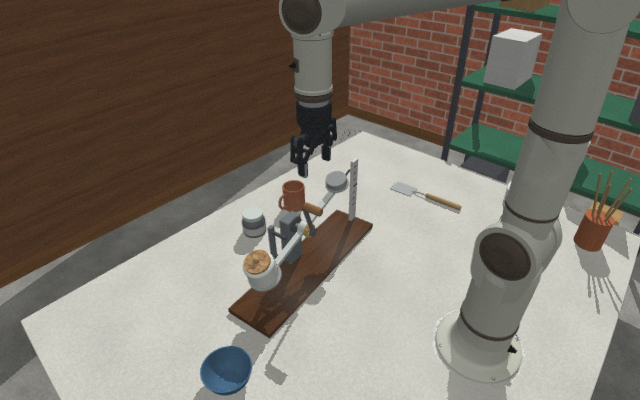

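Run:
```python
from workcell import r
from h import *
p=pose(); p[0]+=3; p[1]+=.5; np.save("pose.npy",p)
A=-.31
P=W((-66,-120*np.sin(A),160+120*np.cos(A)-19)); rv=rotv(True)
r.movel(P+[0,0,25],rot=rv,v=200); s=r.read_state(); print(s["time"],s["position"],s["force"])
ey=W((0,1,0))-W((0,0,0))
B=P+[0,0,25]
for d,v in((-2,150),(-6,150),(0,400),(-6,60)):
    t0=r.read_state()["time"]; r.movel(B+ey*d,rot=rv,v=v); s=r.read_state(); print("movel",d,v,round(s["time"]-t0,3),((s["position"]-B)@ey).round(2),np.abs(s["dq"]).max().round(4))
for d in(-4,0):
    q=r.ik(B+ey*d,rv); t0=r.read_state()["time"]; r.move_j(q); s=r.read_state(); print("movej",d,round(s["time"]-t0,3),((s["position"]-B)@ey).round(2),np.abs(s["dq"]).max().round(4))
t0=r.read_state()["time"]; r.sleep(.01); print(r.read_state()["time"]-t0)
```

```text
6.025 [446.29722836 119.42016959 281.07595747] [0.59152127 0.31610583 0.47740799]
movel -2 150 0.25 -2.13 0.0082
movel -6 150 0.25 -6.39 0.0058
movel 0 400 0.25 0.73 0.0085
movel -6 60 0.25 -6.7 0.0082
movej -4 0.25 -3.71 0.0019
movej 0 0.25 0.46 0.0036
0.008299999999999308
```

```bash
cat > ctl.py <<'E'
import numpy as np
from scipy.linalg import solve_discrete_are, expm
I,k,G,c=.043,.30,.39,.01
F=np.array([[0,1,0],[(G-k)/I,-c/I,-1/I],[0,0,0]]); Bc=np.array([0,k/I,0])
def mj(t,T): 
    s=np.clip(t/T,0,1); return 10*s**3-15*s**4+6*s**5
def disc(t1=.05,t2=.25,n=60):
    # x+ = Ad x + B0*Aprev + B1*Anew
    Ts=t1+t2; h=Ts/n; M=expm(np.block([[F,Bc[:,None]],[np.zeros((1,4))]])*h); Ad=np.eye(3);B0=np.zeros(3);B1=np.zeros(3)
    for i in range(n):
        w=mj((i+.5)*h-t1,t2)
        Ad=M[:3,:3]@Ad; B0=M[:3,:3]@B0+M[:3,3]*(1-w); B1=M[:3,:3]@B1+M[:3,3]*w
    return Ad,B0,B1
Ad,B0,B1=disc()
# LQR on (b,v,u_prev) deviation, input u=A-T/k
a=np.block([[Ad[:2,:2],B0[:2,None]],[np.zeros((1,3))]]); bb=np.array([[B1[0]],[B1[1]],[1.]])
Q=np.diag([1,.3,0.]); Rr=np.array([[1.0]])
P=solve_discrete_are(a,bb,Q,Rr); K=np.linalg.solve(Rr+bb.T@P@bb,bb.T@P@a)[0]
Rm=.006**2; Qn=np.diag([.001**2,.01**2,.0006**2])
class KF:
    def __init__(s,b,v,T): s.x=np.array([b,v,T]); s.P=np.diag([.01**2,.05**2,.02**2])
    def pred(s,Ap,An): s.x=Ad@s.x+B0*Ap+B1*An; s.P=Ad@s.P@Ad.T+Qn
    def upd(s,z):
        S=s.P[0,0]+Rm; g=s.P[:,0]/S; s.x=s.x+g*(z-s.x[0]); s.P=s.P-np.outer(g,s.P[0]); return s.x
    def cmd(s,Ap,bref=0):
        Teff=s.x[2]-(G-k)*bref
        u=-K@np.array([s.x[0]-bref,s.x[1],Ap-Teff/k]); return Teff/k+u
DA=.05
def run(T,rng,noise=.005,act=.005,N=60,Aoff=0,verbose=0):
    b,v,A=-.28,0,.2; kf=None; hist=[]; bmax=-1;vm=0
    Ah=A; prevA=A
    for n in range(N):
        z=b+rng.normal(0,noise)
        if kf is None:
            if z>-.262: kf=KF(-.28,0,k*(prev-.02)-.0252) ; kf.P=np.diag([.01**2,.05**2,.025**2]); kf.pred(prev,A)
            else:
                new=A+DA
        if kf is not None:
            kf.upd(z); new=np.clip(kf.cmd(A),A-.25,A+.25)
        old_act=Ah; Ah_new=new+Aoff+rng.normal(0,act)
        h=.3/60
        for i in range(60):
            w=mj((i+.5)*h-.05,.25); aa=old_act+(Ah_new-old_act)*w
            acc=(k*aa+(G-k)*b-T-c*v)/I; v+=acc*h; b+=v*h
            if b<-.28: b=-.28; v=max(v,0)
            vm=max(vm,abs(v)); bmax=max(bmax,b)
        if kf is not None: kf.pred(A,new)
        prev=A; A=new; Ah=Ah_new; hist.append((b,v,A))
        if verbose: print(n,round(b,3),round(v,3),round(A,3),None if kf is None else kf.x.round(3))
    hist=np.array(hist)
    return bmax,vm,np.abs(hist[-25:,0]).max()
if __name__=="__main__":
    print(K,np.abs(np.linalg.eigvals(a-bb@K[None])))
    rng=np.random.default_rng(0)
    for no,ac in((.003,.003),(.008,.006),(.015,.01)):
        o=np.array([run(rng.uniform(.08,.21),rng,no,ac,Aoff=rng.uniform(-.05,.05)) for _ in range(150)])
        print(no,ac,o.max(0),np.percentile(o,90,0))
    run(.15,rng,verbose=1,N=35)
E
python3 ctl.py
```

```text
[1.01197244 0.62782508 0.67513818] [5.74358818e-01 2.62636747e-01 2.98334010e-16]
0.003 0.003 [0.12451536 0.56602246 0.03955084] [0.02714993 0.43560957 0.02521603]Traceback (most recent call last):
  File "ctl.py", line 56, in <module>
    o=np.array([run(rng.uniform(.08,.21),rng,no,ac,Aoff=rng.uniform(-.05,.05)) for _ in range(150)])
                ~~~^^^^^^^^^^^^^^^^^^^^^^^^^^^^^^^^^^^^^^^^^^^^^^^^^^^^^^^^^^^
  File "ctl.py", line 35, in run
    if z>-.262: kf=KF(-.28,0,k*(prev-.02)-.0252) ; kf.P=np.diag([.01**2,.05**2,.025**2]); kf.pred(prev,A)
                                ^^^^
UnboundLocalError: cannot access local variable 'prev' where it is not associated with a value
```

```bash
sed -i 's/z>-.262/z>-.25/; s/    Ah=A; prevA=A/    Ah=A; prev=A/' ctl.py; python3 ctl.py | head -4
cat > meas.py <<'E'
from h import *
class Meas:
    """beam angle from scene image: warp jar+weight patches of the rest picture by the planar rotation about the pivot"""
    def __init__(s,cam,b0=-.28):
        s.cam=cam; s.b0=b0; s.ref=cv2.cvtColor(cam["frame"],cv2.COLOR_RGB2GRAY).astype(np.float32)
        s.W,s.H=640,400
        g=np.array([(0,y,z) for y in np.linspace(-230,230,9) for z in np.linspace(-20,80,4)])
        s.g=g; s.u0=s.pix(b0)
        # mask: jar & weight & bar boxes (beam frame, silhouettes)
        m=np.zeros((400,640),np.uint8)
        for pts in (s.sil(0,180,3,92,45),s.sil(0,-180,3,32,38)):
            cv2.fillConvexPoly(m,cv2.convexHull(np.int32(np.round(pts))),255)
        s.mask=m
    def pt(s,q,b): return W((q[0],q[1]*np.cos(b)-q[2]*np.sin(b),160+q[1]*np.sin(b)+q[2]*np.cos(b)))
    def pix(s,b): return np.array([proj(s.cam,s.pt(q,b))[0] for q in s.g])
    def sil(s,x,y,z0,z1,r): return np.array([proj(s.cam,s.pt((x+r*np.cos(a),y+r*np.sin(a),z),s.b0))[0] for a in np.linspace(0,6.3,20) for z in(z0,z1)]).astype(np.float32)
    def cost(s,img,b):
        Hm=cv2.findHomography(s.pix(b),s.u0)[0]  # current->ref
        w=cv2.warpPerspective(s.ref,Hm,(640,400),flags=cv2.INTER_LINEAR|cv2.WARP_INVERSE_MAP)
        m=cv2.warpPerspective(s.mask,Hm,(640,400),flags=cv2.INTER_NEAREST|cv2.WARP_INVERSE_MAP)>0
        d=np.abs(w[m]-img[m]); return np.minimum(d,40).mean()
    def __call__(s,frame):
        img=cv2.cvtColor(frame,cv2.COLOR_RGB2GRAY).astype(np.float32)
        bs=np.arange(-.32,.33,.02); cs=np.array([s.cost(img,b) for b in bs]); b=bs[cs.argmin()]
        f=b+np.arange(-.02,.0201,.0025); c=np.array([s.cost(img,x) for x in f])
        i=c.argmin(); sel=slice(max(0,i-3),i+4); q=np.polyfit(f[sel]-f[i],c[sel],2)
        d=-q[1]/2/q[0] if q[0]>0 else 0
        return f[i]+np.clip(d,-.004,.004), c.min(), np.median(cs)
E
python3 - <<'E'
from workcell import r
from meas import *
o=pickle.load(open("out.pkl","rb")); o1=pickle.load(open("o1.pkl","rb"))
m=Meas(o["scene"]); print(m(o["scene"]["frame"]),m(o1["scene"]["frame"]))
d=r.read_camera("scene"); pickle.dump(d,open("ref.pkl","wb")); print(m(d["frame"]))
im=d["frame"][:,:,::-1].copy(); im[...,2]=np.maximum(im[...,2],m.mask); cv2.imwrite("pics/mask.png",cv2.resize(im[120:300,260:440],None,fx=4,fy=3.2))
# synthetic: predicted warp to 0
Hm=cv2.findHomography(m.pix(0.0),m.u0)[0]; 
w=cv2.warpPerspective(d["frame"],Hm,(640,400),flags=cv2.INTER_LINEAR|cv2.WARP_INVERSE_MAP); print(m(w))
print(m.cost(cv2.cvtColor(d["frame"],cv2.COLOR_RGB2GRAY).astype(np.float32),-.27))
E
```

```text
[1.01197244 0.62782508 0.67513818] [5.74358818e-01 2.62636747e-01 2.98334010e-16]
0.003 0.003 [0.2288429  0.64108297 0.03955084] [0.13548574 0.57262203 0.02521603]
0.008 0.006 [0.41611701 0.76672915 0.09706576] [0.19187021 0.61492757 0.05917114]
0.015 0.01 [1.50904719 3.26479877 0.28      ] [0.16810492 0.59175299 0.1221228 ]
(np.float64(-0.2800409329305319), np.float32(0.0), np.float32(24.771107)) (np.float64(-0.2801954980682955), np.float32(0.61117935), np.float32(24.829672))
(np.float64(-0.28030547697220604), np.float32(0.8796069), np.float32(24.887344))
(np.float64(-0.00025713034156667577), np.float32(0.8475275), np.float32(21.795546))
3.5836856
```

View pics/mask.png

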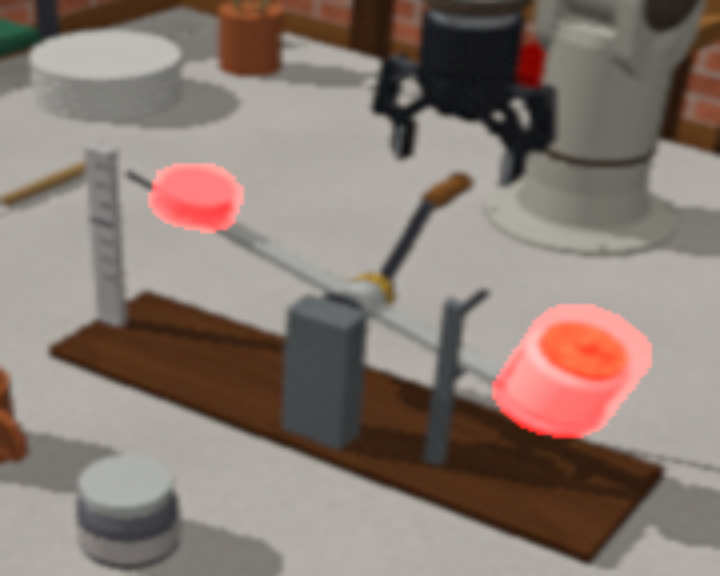

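```bash
sed -i 's/z>-.25/z>-.266/; s/^DA=.05/DA=.03/; s/Rm=.006/Rm=.004/; s/,(.008,.006),(.015,.01)/,(.004,.008)/; s/N=60/N=75/;s/prev-.02/prev-.01/' ctl.py; python3 ctl.py | tail -42
```

```text
[1.01197244 0.62782508 0.67513818] [5.74358818e-01 2.62636747e-01 2.98334010e-16]
0.003 0.003 [0.03334405 0.35764831 0.03562757] [0.02503795 0.3098912  0.02460991]
0.004 0.008 [0.08005348 0.46665591 0.06701662] [0.05618352 0.31420183 0.04929782]
0 -0.28 0 0.23 None
1 -0.28 0 0.26 None
2 -0.28 0 0.29 None
3 -0.28 0 0.32 None
4 -0.28 0 0.35 None
5 -0.28 0 0.38 None
6 -0.28 0 0.41 None
7 -0.28 0 0.44 None
8 -0.28 0 0.47 None
9 -0.28 0 0.5 None
10 -0.28 0 0.53 None
11 -0.28 0 0.56 None
12 -0.28 0.001 0.59 None
13 -0.276 0.038 0.62 None
14 -0.252 0.139 0.65 None
15 -0.198 0.155 0.494 [-0.174  0.261  0.142]
16 -0.164 0.142 0.639 [-0.177  0.105  0.152]
17 -0.103 0.197 0.485 [-0.106  0.199  0.15 ]
18 -0.059 0.098 0.477 [-0.053  0.119  0.149]
19 -0.04 0.063 0.531 [-0.049  0.041  0.151]
20 -0.017 0.063 0.482 [-0.02  0.06  0.15]
21 -0.006 0.022 0.484 [-0.003  0.027  0.15 ]
22 -0.002 0.005 0.5 [-0.002  0.002  0.15 ]
23 -0.002 0.0 0.497 [-0.     0.003  0.15 ]
24 -0.003 -0.018 0.482 [0.009 0.006 0.149]
25 -0.014 -0.031 0.53 [-0.012 -0.022  0.15 ]
26 -0.017 0.002 0.518 [-0.019  0.007  0.15 ]
27 -0.015 0.007 0.497 [-0.009  0.021  0.15 ]
28 -0.013 0.018 0.534 [-0.024 -0.002  0.151]
29 -0.004 0.026 0.483 [-0.004  0.034  0.15 ]
30 -0.0 0.003 0.503 [-0.002  0.003  0.151]
31 -0.0 -0.003 0.503 [-0.002  0.002  0.151]
32 -0.002 -0.009 0.499 [0.    0.003 0.151]
33 -0.004 0.004 0.515 [-0.008 -0.006  0.151]
34 0.001 0.02 0.503 [-0.005  0.008  0.151]
```

Run:
```python
from workcell import r
from h import *
A=-.31
P=W((-66,-120*np.sin(A),160+120*np.cos(A)-19)); rv=rotv(True)
r.movel(P,rot=rv,v=100); s=r.read_state(); print(s["time"],s["position"],P,s["force"])
d=r.read_camera("wrist"); cv2.imwrite("pics/w2.png",d["frame"][:,:,::-1])
```

```text
7.9833 [445.41340157 119.03907965 254.99270719] [445.73133631 119.16669049 255.28002839] [-0.35507667 -0.24820022  0.3166596 ]
```

View pics/w2.png

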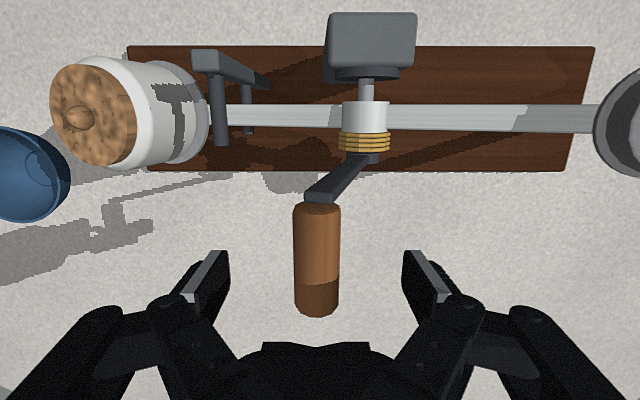

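Run:
```python
from workcell import r
from meas import *
m=Meas(pickle.load(open("ref.pkl","rb")))
r.set_gripper(0.0); s=r.read_state(); print(s["time"],s["position"],s["force"],s["moment"],s["width"])
d=r.read_camera("scene"); print(m(d["frame"])); cv2.imwrite("pics/sc3.png",cv2.resize(d["frame"][100:300,240:440,::-1],None,fx=3,fy=3))
d=r.read_camera("wrist"); cv2.imwrite("pics/w3.png",d["frame"][:,:,::-1])
```

```text
8.65 [445.78447337 119.39115919 255.58294146] [-1.08226585  0.84175623  2.80409584] [ 0.0476501   0.25951203 -0.04002676] 0.23554573256239497
(np.float64(-0.28004584880957434), np.float32(0.46068797), np.float32(24.787802))
```

View pics/w3.png

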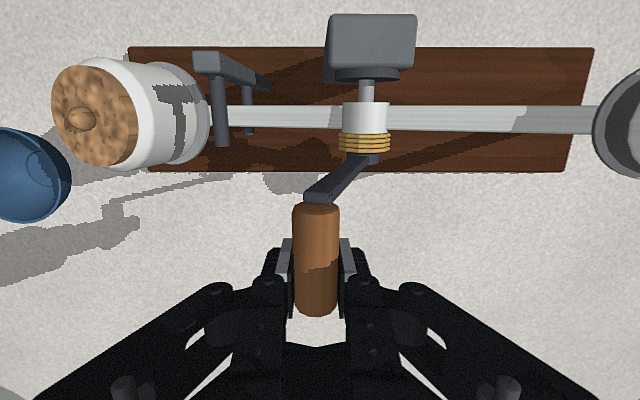

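View pics/sc3.png

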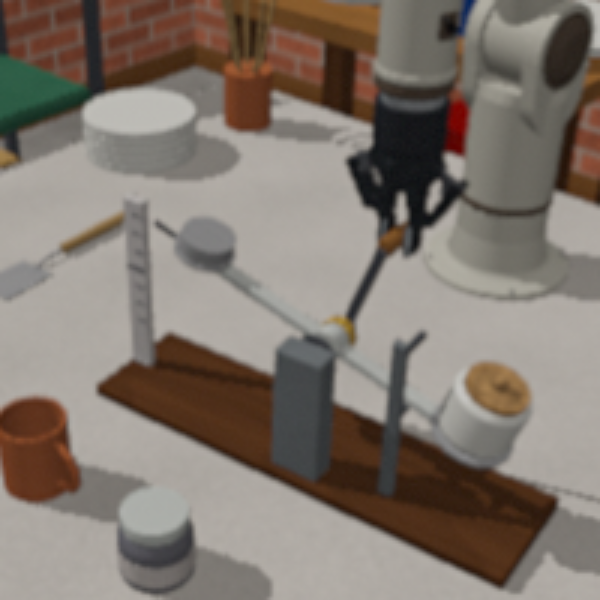

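```bash
cat >> h.py <<'E'
def tcp(A): return W((-66,-120*np.sin(A),160+120*np.cos(A)-19))
def Aof(pos):
    p=pose(); d=np.array(pos[:2])-p[:2]; y=-np.sin(p[2])*d[0]+np.cos(p[2])*d[1]; return np.arctan2(-y,pos[2]+19-160)
E
python3 - <<'E'
from workcell import r
from meas import *
m=Meas(pickle.load(open("ref.pkl","rb"))); rv=rotv(True)
for A in (-.2,-.1,0,.1,.2):
    r.movel(tcp(A),rot=rv,v=80); s=r.read_state(); print(A,round(s["time"],2),Aof(s["position"]).round(4),(s["position"]-tcp(A)).round(2),s["force"].round(2),s["moment"].round(2))
d=r.read_camera("scene"); print(m(d["frame"])); cv2.imwrite("pics/sc4.png",cv2.resize(d["frame"][100:300,240:440,::-1],None,fx=3,fy=3))
d=r.read_camera("wrist"); cv2.imwrite("pics/w4.png",d["frame"][:,:,::-1])
print(r.ik(tcp(.8),rv),r.read_state()["width"])
E
```

```text
-0.2 9.07 -0.2078 [-0.03  1.21  1.13] [-4.31  3.09 10.06] [0.73 0.99 0.09]
-0.1 9.37 -0.1146 [-0.09  2.02  2.14] [-7.72  4.   17.57] [1.16 1.63 0.07]
0 9.67 -0.0017 [0.13 0.23 1.23] [-4.76  1.67 10.51] [0.25 0.95 0.11]
0.1 9.97 0.0855 [0.02 1.7  0.85] [-4.34  4.91  7.34] [ 1.46  0.73 -0.05]
0.2 10.27 0.1935 [0.04 0.65 0.8 ] [-3.44  2.48  7.91] [0.76 0.78 0.06]
(np.float64(-0.28017568924729574), np.float32(0.6351351), np.float32(24.849596))
[ 0.24779159  0.15511019 -0.32834924  2.01444291  0.05998216  0.98103639
 -1.54925064] 0.23725495623266224
```

View pics/sc4.png

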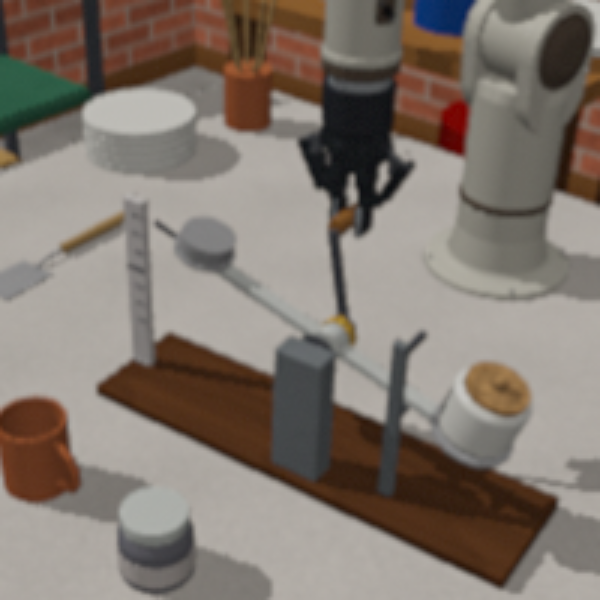

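View pics/w4.png

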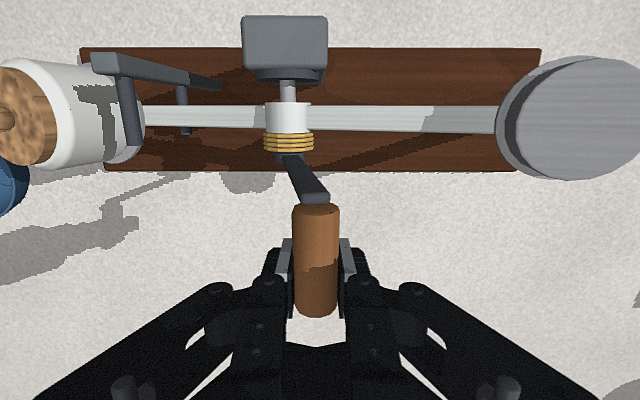

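```bash
cat > go.py <<'E'
import sys,os
from workcell import r
from meas import *
import ctl
from ctl import KF,k
A0=.25
w=pose()[2]; EX=np.array([np.cos(w),np.sin(w),0]); R0=R.from_rotvec(rotv(True))
def target(A):
    t=A-A0; pin=np.array([-66,-120*np.sin(A),160.8+120*np.cos(A)])
    return W(pin-19*np.array([0,-np.sin(t),np.cos(t)])),(R.from_rotvec(EX*t)*R0).as_rotvec()
def actA(s):
    zt=R.from_rotvec(s["eef_rot"]).as_matrix()[:,2]; pin=np.array(s["position"])-19*zt
    p=pose(); d=pin[:2]-p[:2]; y=-np.sin(w)*d[0]+np.cos(w)*d[1]; return np.arctan2(-y,pin[2]-160)
m=Meas(pickle.load(open("ref.pkl","rb")))
N=int(sys.argv[1]); fn="state.pkl"
st=pickle.load(open(fn,"rb")) if os.path.exists(fn) else dict(kf=None,cmd=.2,A=None,prev=None,log=[],bias=0.)
DA=.03
for n in range(N):
    t=r.read_state()["time"]
    d=r.read_camera("scene"); s=r.read_state(); A=actA(s); z,cm,_=m(d["frame"])   # z at t
    kf=st["kf"]
    if st["A"] is None: st["A"]=A
    if kf is None:
        if z>-.27:
            kf=KF(-.28,0,k*(st["A"]-.01)-.0252); kf.P=np.diag([.005**2,.03**2,.02**2]); kf.pred(st["A"],A); st["kf"]=kf
        else: new=st["cmd"]+DA; st["des"]=new
    else: kf.pred(st["A"],A)
    if kf is not None:
        kf.upd(z)
        if "des" in st: st["bias"]+=.4*np.clip((st["des"]-A)-0,-.03,.03) if abs(st["des"]-A)<.05 else 0
        des=float(np.clip(kf.cmd(A),A-.2,A+.2)); st["des"]=des; new=des+np.clip(st["bias"],-.03,.03)
    st["A"]=A
    P,rv=target(new)
    try: r.movel(P,rot=rv,v=400)
    except r.PlanningError as e: print("PLAN",e); break
    st["cmd"]=new; s2=r.read_state()
    st["log"].append((t,z,A,new))
    print(f"{t:.2f} z{z:+.4f} c{cm:.1f} A{A:.3f} ->{new:.3f} dt{s2['time']-t:.2f} F{np.round(s2['force'],1)} w{s2['width']:.2f}", None if kf is None else kf.x.round(4))
    pickle.dump(st,open(fn,"wb"))
    if abs(s2['time']-t-.3)>.05: print("dt!")
    if n and kf is not None and not st.get("seen"): st["seen"]=1; pickle.dump(st,open(fn,"wb")); break
E
python3 go.py 2
```

```text
10.37 z-0.2801 c0.7 A0.193 ->0.230 dt0.30 F[-2.7  2.2  7.5] w0.24 None
10.67 z-0.2801 c0.6 A0.220 ->0.260 dt0.30 F[-3.2  2.4  7.4] w0.23 None
```

```bash
python3 go.py 22
```

```text
10.97 z-0.2802 c0.7 A0.252 ->0.290 dt0.30 F[-3.   2.3  7.6] w0.24 None
11.27 z-0.2802 c0.7 A0.282 ->0.320 dt0.30 F[-4.1  2.2  8.5] w0.23 None
11.57 z-0.2802 c0.7 A0.313 ->0.350 dt0.30 F[-4.1  1.8  8. ] w0.24 None
11.87 z-0.2802 c0.7 A0.342 ->0.380 dt0.30 F[-3.9  1.9 10. ] w0.24 None
12.17 z-0.2802 c0.7 A0.373 ->0.410 dt0.30 F[-3.5  1.8  9.7] w0.24 None
12.47 z-0.2802 c0.8 A0.403 ->0.440 dt0.30 F[-3.8  1.4  9.3] w0.24 None
12.77 z-0.2802 c0.8 A0.433 ->0.470 dt0.30 F[-4.   0.2  9.9] w0.23 None
13.07 z-0.2802 c0.9 A0.463 ->0.500 dt0.30 F[-4.2  1.4 10.7] w0.23 None
13.37 z-0.2802 c0.9 A0.493 ->0.530 dt0.30 F[-3.9  0.  10.9] w0.24 None
13.67 z-0.2802 c0.9 A0.523 ->0.560 dt0.30 F[-3.6 -0.9 10.8] w0.24 None
13.97 z-0.2802 c1.0 A0.553 ->0.590 dt0.30 F[-3.7 -0.3 11.4] w0.24 None
14.27 z-0.2802 c1.4 A0.583 ->0.620 dt0.30 F[-4.1 -1.5 11.3] w0.24 None
14.57 z-0.2803 c1.6 A0.613 ->0.650 dt0.30 F[-4.3 -0.2 10.7] w0.24 None
14.87 z-0.2803 c1.6 A0.643 ->0.680 dt0.30 F[-3.2 -1.1 12.4] w0.23 None
15.17 z-0.2803 c1.7 A0.673 ->0.710 dt0.30 F[-4.4 -2.  11.3] w0.24 None
15.47 z-0.2802 c1.8 A0.703 ->0.740 dt0.30 F[-3.8 -3.2 11.8] w0.24 None
15.77 z-0.2799 c2.0 A0.734 ->0.770 dt0.30 F[-3.3 -3.3 11.1] w0.24 None
16.07 z-0.2735 c2.9 A0.763 ->0.800 dt0.30 F[-3.4 -3.1 11.5] w0.24 None
16.37 z-0.2453 c3.7 A0.793 ->0.596 dt0.40 F[-2.9 -0.1  8.5] w0.23 [-0.2461  0.2161  0.1787]
dt!
```

```bash
python3 - <<'E'
s=open('ctl.py').read()
s=s.replace("def pred(s,Ap,An): s.x=Ad@","def pred(s,Ap,An,dt=.3):\n        Ad,B0,B1=disc(.05,dt-.05); s.x=Ad@")
open('ctl.py','w').write(s)
g=open('go.py').read()
g=g.replace('kf.pred(st["A"],A)\n    if','kf.pred(st["A"],A,max(.2,t-st["log"][-1][0]))\n    if').replace("A-.2,A+.2","A-.14,A+.14")
open('go.py','w').write(g)
E
grep -n "kf.pred" go.py; python3 ctl.py|head -3; python3 go.py 1
```

```text
25:            kf=KF(-.28,0,k*(st["A"]-.01)-.0252); kf.P=np.diag([.005**2,.03**2,.02**2]); kf.pred(st["A"],A); st["kf"]=kf
27:    else: kf.pred(st["A"],A,max(.2,t-st["log"][-1][0]))
[1.01197244 0.62782508 0.67513818] [5.74358818e-01 2.62636747e-01 2.98334010e-16]
0.003 0.003 [0.03334405 0.35764831 0.03562757] [0.02503795 0.3098912  0.02460991]
0.004 0.008 [0.08005348 0.46665591 0.06701662] [0.05618352 0.31420183 0.04929782]
16.77 z-0.1884 c5.5 A0.576 ->0.726 dt0.33 F[-3.1 -5.3 12.3] w0.24 [-0.1877  0.0604  0.1958]
```

```bash
python3 go.py 3
```

```text
17.10 z-0.2313 c4.3 A0.729 ->0.873 dt0.35 F[-3.7 -7.6 11.4] w0.24 [-0.2295 -0.1698  0.1997]
17.45 z-0.2518 c3.6 A0.877 ->0.748 dt0.32 F[-3.2 -5.6  9.8] w0.24 [-0.2543  0.0287  0.197 ]
17.77 z-0.1813 c6.0 A0.735 ->0.618 dt0.33 F[-3.3 -3.4  9.8] w0.23 [-0.1842  0.2693  0.1953]
```

```bash
python3 go.py 4
```

```text
18.11 z-0.1107 c8.7 A0.600 ->0.700 dt0.30 F[-5.2 -3.7 13.7] w0.24 [-0.1082  0.1785  0.1964]
18.41 z-0.1069 c8.7 A0.692 ->0.742 dt0.30 F[-4.7 -6.2 14.1] w0.24 [-0.1015  0.017   0.1983]
18.71 z-0.1057 c8.9 A0.733 ->0.713 dt0.30 F[-4.9 -4.4 13.8] w0.24 [-0.1035  0.0288  0.1991]
19.01 z-0.0923 c9.2 A0.699 ->0.705 dt0.30 F[-4.7 -6.2 13.9] w0.24 [-0.091   0.0651  0.1995]
```

```bash
python3 go.py 3
python3 - <<'E'
from workcell import r
from meas import *
d=r.read_camera("scene"); m=Meas(pickle.load(open("ref.pkl","rb"))); z=m(d["frame"]); print(z)
Hm=cv2.findHomography(m.pix(z[0]),m.u0)[0]
w=cv2.warpPerspective(m.mask,Hm,(640,400),flags=cv2.INTER_NEAREST|cv2.WARP_INVERSE_MAP)
im=d["frame"][:,:,::-1].copy(); c,_=cv2.findContours(w,cv2.RETR_EXTERNAL,cv2.CHAIN_APPROX_NONE)
im=cv2.resize(im[100:300,240:440],None,fx=3.6,fy=3,interpolation=cv2.INTER_CUBIC)
for q in c: cv2.polylines(im,[np.int32((q-[240,100])*[3.6,3])],True,(0,255,0),1)
cv2.imwrite("pics/sc5.png",im)
E
```

```text
19.31 z-0.0790 c9.6 A0.692 ->0.706 dt0.30 F[-3.5 -5.2 13.4] w0.23 [-0.0773  0.0553  0.2001]
19.61 z-0.0704 c10.0 A0.694 ->0.709 dt0.30 F[-4.4 -5.7 12.9] w0.23 [-0.0686  0.0401  0.2007]
19.91 z-0.0617 c10.3 A0.697 ->0.702 dt0.30 F[-4.6 -5.4 14.3] w0.24 [-0.0605  0.0385  0.2012]
(np.float64(-0.05425547461745422), np.float32(10.4103985), np.float32(23.204885))
```

View pics/sc5.png

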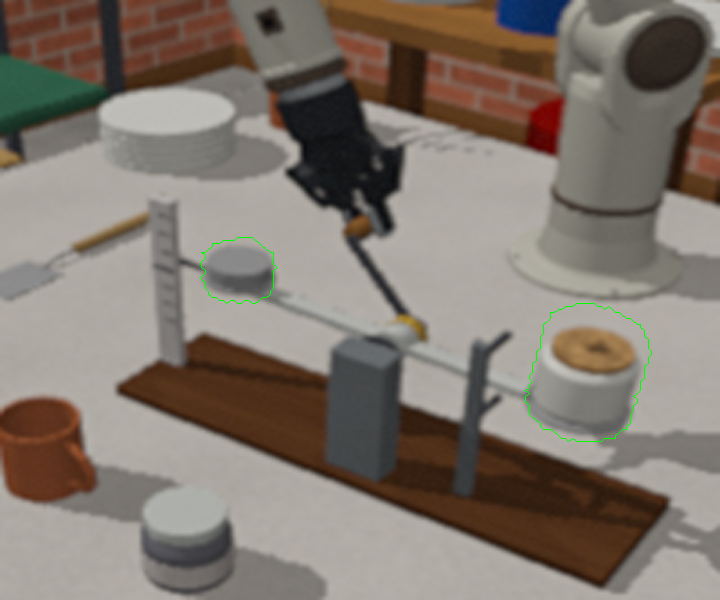

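Run:
```python
from workcell import r
from meas import *
m=Meas(pickle.load(open("ref.pkl","rb")))
d=r.read_camera("scene"); print(m(d["frame"]))
pickle.dump(d,open("mid.pkl","wb"))
x0,y0,x1,y1=278,160,328,215;k=11
im=cv2.resize(d["frame"][y0:y1,x0:x1,::-1],None,fx=k,fy=k,interpolation=cv2.INTER_CUBIC)
for b in(-.1,-.05,0,.05):
    for rr,col in((253,(0,0,255)),(200,(0,255,0))):
        u=proj(d,m.pt((0,-rr,0),b))[0]; print(b,rr,u); cv2.circle(im,tuple(np.int32((u-[x0,y0]+.5)*k)),2,col,-1)
u=proj(d,m.pt((0,-259,0),0))[0];cv2.circle(im,tuple(np.int32((u-[x0,y0]+.5)*k)),3,(255,0,0),-1)
cv2.imwrite("pics/pt.png",im)
```

```text
(np.float64(-0.05285435561368072), np.float32(10.5961), np.float32(23.16298))
-0.1 253 [290.15019697 184.11436776]
-0.1 200 [301.82113338 189.88376152]
-0.05 253 [290.08513562 187.06110358]
-0.05 200 [301.71587332 192.23204584]
0 253 [290.15630048 190.0357634 ]
0 200 [301.72292288 194.60904493]
0.05 253 [290.36138418 193.0325444 ]
0.05 200 [301.84081447 197.00978673]
```

View pics/pt.png

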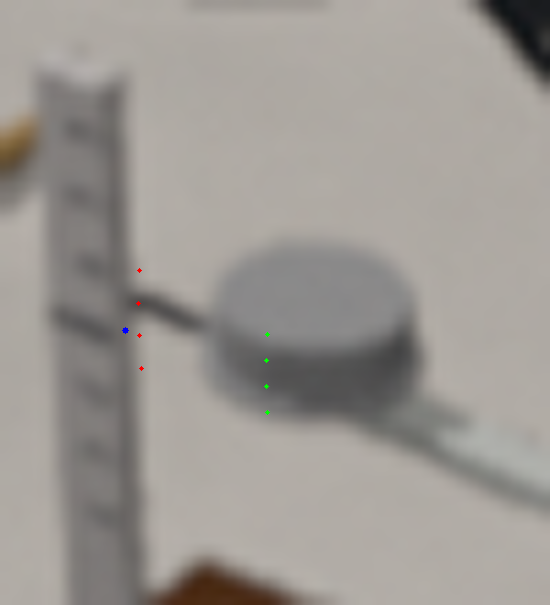

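```bash
sed -i 's/.0006\*\*2/.0015**2/' ctl.py; python3 go.py 8
```

```text
20.31 z-0.0453 c10.7 A0.689 ->0.688 dt0.30 F[-4.8 -5.9 13.9] w0.24 [-0.0448  0.0468  0.2014]
20.61 z-0.0391 c11.0 A0.674 ->0.708 dt0.30 F[-5.8 -5.7 13.2] w0.24 [-0.0376  0.0255  0.2021]
20.91 z-0.0374 c10.9 A0.698 ->0.704 dt0.30 F[-4.5 -4.9 12.5] w0.24 [-0.0365  0.0103  0.2028]
21.21 z-0.0316 c11.2 A0.692 ->0.694 dt0.30 F[-3.8 -4.8 12.5] w0.23 [-0.0314  0.0249  0.2029]
21.51 z-0.0255 c11.8 A0.681 ->0.700 dt0.30 F[-5.  -5.4 13.7] w0.24 [-0.0252  0.0212  0.2033]
21.81 z-0.0153 c12.2 A0.688 ->0.676 dt0.30 F[-5.  -4.9 12.5] w0.23 [-0.0158  0.031   0.2027]
22.11 z+0.0009 c13.0 A0.662 ->0.665 dt0.30 F[-5.  -4.6 13. ] w0.24 [0.     0.0432 0.2018]
22.41 z+0.0174 c13.3 A0.652 ->0.655 dt0.30 F[-4.8 -3.4 12.5] w0.23 [0.0163 0.0355 0.2007]
```

```bash
python3 go.py 12; cp pics/pt.png /tmp
python3 - <<'E'
from workcell import r
from meas import *
d=r.read_camera("scene"); print(Meas(pickle.load(open("ref.pkl","rb")))(d["frame"])[0])
cv2.imwrite("pics/pt2.png",cv2.resize(d["frame"][155:300,270:440,::-1],None,fx=4,fy=4,interpolation=cv2.INTER_CUBIC))
E
```

```text
22.71 z+0.0012 c13.3 A0.641 ->0.747 dt0.30 F[-5.5 -6.6 15.6] w0.23 [ 0.0039 -0.0547  0.2035]
23.01 z-0.0060 c12.6 A0.740 ->0.656 dt0.30 F[-3.3 -8.9  8.2] w0.24 [-0.0075 -0.0152  0.202 ]
23.31 z+0.0231 c13.4 A0.656 ->0.592 dt0.30 F[-4.1 -8.   7.1] w0.23 [0.0205 0.1003 0.1992]
23.61 z+0.0339 c13.9 A0.593 ->0.682 dt0.30 F[-5.3 -6.1 13.3] w0.24 [0.0355 0.012  0.2009]
23.91 z-0.0018 c12.8 A0.679 ->0.759 dt0.30 F[ 1.3 -3.5  8.5] w0.24 [ 0.0015 -0.119   0.2043]
24.21 z-0.0222 c12.1 A0.750 ->0.684 dt0.30 F[ 2.5 -5.4  2.7] w0.24 [-0.0232 -0.0423  0.2033]
24.51 z+0.0157 c13.2 A0.680 ->0.563 dt0.33 F[ 3.6 -0.2  3.7] w0.24 [0.0111 0.1272 0.1985]
24.83 z+0.0264 c13.6 A0.538 ->0.691 dt0.32 F[ 2.8 -2.5  9.2] w0.24 [ 0.0291 -0.016   0.2015]
25.16 z-0.0323 c11.2 A0.693 ->0.840 dt0.35 F[ 4.4 -3.9  9.3] w0.24 [-0.0298 -0.2103  0.2044]
25.51 z-0.0612 c10.3 A0.845 ->0.707 dt0.33 F[ 4.6 -1.8  5. ] w0.24 [-0.0639  0.0162  0.2009]
25.84 z+0.0015 c12.7 A0.695 ->0.561 dt0.34 F[ 4.5 -3.5  8.4] w0.24 [2.000e-04 2.633e-01 1.995e-01]
26.18 z+0.0844 c15.0 A0.556 ->0.543 dt0.30 F[ 3.5 -2.4  9.2] w0.24 [0.0851 0.1899 0.2002]
0.0795539037277297
```

View pics/pt2.png

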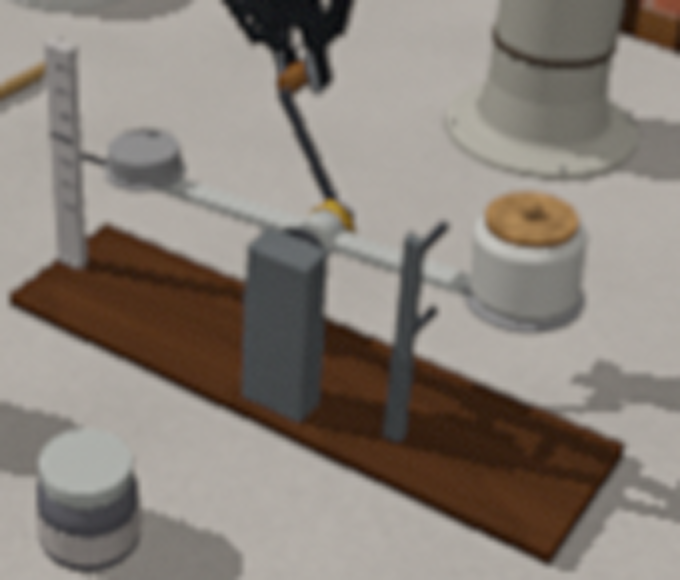

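```bash
cat > idf.py <<'E'
from h import *
from ctl import mj
from scipy.optimize import least_squares
L=np.array(pickle.load(open("state.pkl","rb"))["log"]); L=L[L[:,0]>16.3]
t=L[:,0]; z=L[:,1]; A=L[:,2]
def sim(seg,ki,gi,Ti,delay,dur,over,b0,v0,useidx=2,c=.01/.043):
    # seg: rows i..j ; A at row n reached in interval before row n
    b,v=b0,v0; out=[b]; h=.005
    for n in range(len(seg)-1):
        dt=seg[n+1,0]-seg[n,0]; a0,a1=seg[n,2],seg[n+1,2]; tt=0; m=int(round(dt/h)); hh=dt/m
        for i in range(m):
            w=mj(hh*(i+.5)-.05-delay,dur+(dt-.3)); a=a0+(a1-a0)*w
            v+=(ki*a+gi*b-Ti-c*v)*hh; b+=v*hh
        out.append(b)
    return np.array(out)
n=5
def res(p,full=False):
    e=[]
    for s in range(0,len(L)-n,n-1):
        seg=L[s:s+n]
        # free b0,v0: linear -> solve
        o=sim(seg,*p,0,0); ob=sim(seg,*p,1,0)-o; ov=sim(seg,*p,0,1)-o
        M=np.stack([ob,ov],1); x=np.linalg.lstsq(M,seg[:,1]-o,rcond=None)[0]; e.append(o+M@x-seg[:,1])
    return np.concatenate(e)
p0=[.3/.043,.09/.043,.2/.043,0,.25,0]
print("nominal",np.sqrt(np.mean(res(p0)**2)))
s=least_squares(res,p0,x_scale=[1,1,1,.05,.05,1]); print(s.x,"T/k",s.x[2]/s.x[0],np.sqrt(np.mean(s.fun**2)))
f=lambda q:res([p0[0],p0[1],q[0],q[1],.25,0]); s=least_squares(f,[4.6,0],x_scale=[1,.05]); print("delay only",s.x,s.x[0]/p0[0],np.sqrt(np.mean(s.fun**2)))
print(s.fun.round(4))
E
python3 idf.py
```

```text
nominal 0.00803992408333845
[ 7.98943433e+00  1.65959723e+00  5.40791525e+00 -7.11160596e-03
  1.62616967e-01  0.00000000e+00] T/k 0.6768833716546312 0.002467144293273086
delay only [ 4.68784892 -0.10548237] 0.6719250119024373 0.004384795166863947
[-0.0026 -0.0002  0.0053  0.0109 -0.0087  0.0026 -0.0038 -0.0017  0.0005
  0.0011  0.0005 -0.0008 -0.0002  0.0004 -0.      0.0024 -0.0019 -0.0031
 -0.0019  0.0027 -0.0011  0.0025  0.0018 -0.0072  0.0035 -0.001   0.0049
 -0.0021 -0.0085  0.0054 -0.0047  0.0103 -0.0016 -0.0064  0.0028]
```

```bash
python3 - <<'E'
s=open('ctl.py').read()
s=s.replace("def disc(t1=.05,t2=.25,n=60):","KG=1.12\nBc=Bc*KG; F[1,2]*=KG\nDUR=.16\ndef disc(t1=.05,t2=.25,n=60):")
s=s.replace("w=mj((i+.5)*h-t1,t2)","w=mj((i+.5)*h-t1,t2-.25+DUR)")
s=s.replace("Rr=np.array([[1.0]])","Rr=np.array([[3.0]])").replace("Rm=.004","Rm=.004").replace("Q=np.diag([1,.3,0.])","Q=np.diag([1,.3,0.])")
s=s.replace("Teff=s.x[2]-(G-k)*bref","Teff=s.x[2]-(G-k)/KG*bref")
s=s.replace("def run(T,rng,","def run(T,rng,dur=.16,kg=1.12,").replace("w=mj((i+.5)*h-.05,.25); aa","w=mj((i+.5)*h-.05,dur); aa").replace("acc=(k*aa+(G-k)*b-T-c*v)/I","acc=(kg*(k*aa-T)+(G-k)*b-c*v)/I")
i=s.index("    for no,ac in"); s=s[:i]+'''    for dur in(.1,.16,.25):
      for kg in (1,1.12,1.25):
        o=np.array([run(rng.uniform(.08,.21),rng,dur,kg,.004,.006) for _ in range(60)]); print(dur,kg,o.max(0).round(3),np.percentile(o,50,0).round(3))
'''
open('ctl.py','w').write(s)
g=open('go.py').read()
g=g.replace(".4*np.clip((st",".15*np.clip((st")
open('go.py','w').write(g)
E
python3 ctl.py
```

```text
[0.73482167 0.4582673  0.42435373] [5.63299921e-01 4.41766197e-01 2.02970874e-16]
0.1 1 [0.049 0.348 0.043] [0.032 0.221 0.025]
0.1 1.12 [0.042 0.327 0.041] [0.029 0.208 0.026]
0.1 1.25 [0.045 0.344 0.044] [0.03  0.229 0.028]
0.16 1 [0.056 0.331 0.058] [0.036 0.227 0.028]
0.16 1.12 [0.049 0.363 0.046] [0.031 0.229 0.031]
0.16 1.25 [0.054 0.377 0.055] [0.034 0.236 0.032]
0.25 1 [0.071 0.345 0.056] [0.04  0.251 0.034]
0.25 1.12 [0.058 0.392 0.058] [0.04 0.24 0.04]
0.25 1.25 [0.084 0.412 0.081] [0.043 0.238 0.045]
```

```bash
python3 - <<'E'
s=open('ctl.py').read()
s=s.replace("Ad,B0,B1=disc(.05,dt-.05);","Ad,B0,B1=disc(.05,dt-.05) if dt>.15 else hold(dt);")
s=s.replace("Ad,B0,B1=disc()\n","def hold(dt):\n    M=expm(np.block([[F,Bc[:,None]],[np.zeros((1,4))]])*dt); return M[:3,:3],M[:3,3]*0,M[:3,3]\nAd,B0,B1=disc()\n")
open('ctl.py','w').write(s)
g=open('go.py').read().replace('max(.2,t-st["log"][-1][0])','t-st["log"][-1][0]')
open('go.py','w').write(g)
import pickle,numpy as np
from ctl import KF
st=pickle.load(open("state.pkl","rb")); pickle.dump(st,open("state_bak.pkl","wb"))
st["log"].append((26.48,.0796,.543,.543)); L=st["log"][-14:]
kf=KF(L[0][1],0,.2); kf.P=np.diag([.003**2,.2**2,.01**2])
for p,q in zip(L[:-1],L[1:]):
    kf.pred(p[2],q[2],q[0]-p[0]); e=q[1]-kf.x[0]; kf.upd(q[1]); print(round(q[0],2),"innov",round(e,4),kf.x.round(4))
st["kf"]=kf; st["A"]=.543; st["bias"]=0; st.pop("des",None)
pickle.dump(st,open("state.pkl","wb"))
E
python3 go.py 1
```

```text
22.71 innov -0.0113 [ 0.0013 -0.0779  0.2004]
23.01 innov 0.0138 [-0.0064  0.0514  0.1954]
23.31 innov -0.0066 [0.0235 0.1221 0.1968]
23.61 innov -0.0211 [ 0.0358 -0.0058  0.1999]
23.91 innov -0.0236 [ 0.0009 -0.1071  0.203 ]
24.21 innov -0.0002 [-0.0222 -0.0102  0.203 ]
24.51 innov 0.0254 [0.0126 0.1248 0.1997]
24.83 innov -0.0149 [ 0.028  -0.0676  0.2016]
25.16 innov -0.0073 [-0.0316 -0.1915  0.2025]
25.51 innov 0.0097 [-0.0621  0.081   0.2013]
25.84 innov -0.0101 [0.0026 0.2496 0.2026]
26.18 innov 0.0076 [0.0837 0.1296 0.2016]
26.48 innov -0.0089 [ 0.0807 -0.1249  0.2028]
26.53 z+0.0673 c14.8 A0.542 ->0.682 dt0.34 F[ 5.6 -3.4  9.8] w0.24 [ 0.0697 -0.1809  0.2033]
```

```bash
python3 go.py 3
```

```text
26.88 z-0.0258 c11.8 A0.690 ->0.824 dt0.34 F[ 5.2 -4.5 13.1] w0.24 [-0.0256 -0.2888  0.2037]
27.22 z-0.0625 c10.2 A0.824 ->0.683 dt0.34 F[ 5.  -6.4  5.4] w0.23 [-0.0662  0.0205  0.1984]
27.56 z-0.0295 c11.4 A0.689 ->0.603 dt0.30 F[ 4.7 -5.4  5.9] w0.24 [-0.028   0.1646  0.2004]
```

```bash
python3 go.py 5
```

```text
27.86 z+0.0119 c12.9 A0.609 ->0.647 dt0.30 F[ 4.8 -5.3  7.4] w0.24 [0.0125 0.0819 0.201 ]
28.16 z+0.0009 c12.9 A0.660 ->0.701 dt0.30 F[ 6.2 -5.1  6.2] w0.24 [ 0.0036 -0.0434  0.2038]
28.46 z-0.0004 c12.8 A0.715 ->0.650 dt0.30 F[ 5.5 -5.9  6.7] w0.23 [-0.0015  0.0091  0.2026]
28.76 z+0.0265 c13.6 A0.658 ->0.613 dt0.30 F[ 5.3 -4.7  7.4] w0.23 [0.0243 0.0757 0.2003]
29.06 z+0.0403 c14.1 A0.622 ->0.643 dt0.30 F[ 5.3 -5.3  7.3] w0.23 [0.0404 0.0189 0.2004]
```

```bash
cat >> idf.py <<'E'
print("----")
L=L[L[:,0]>19]; L=np.array([x for x in L if abs(x[0]-26.48)>.01])
for d0 in(.25,.1):
    f=lambda q:res([q[0],p0[1],q[1],q[2],.05+abs(q[3]),0]); s=least_squares(f,[7,4.6,0,d0],x_scale=[1,1,.05,.05]); print(s.x,s.x[1]/s.x[0],np.sqrt(np.mean(s.fun**2)))
print(s.fun.round(4))
E
python3 idf.py | sed -n '/----/,$p'
```

```text
----
[ 8.24830858  5.566167   -0.02648454  0.13445692] 0.6748252620676355 0.0032538138445138303
[ 8.24831078  5.56616849 -0.0264855   0.1344589 ] 0.6748252633161013 0.0032538138443255695
[ 0.0008 -0.0009 -0.0006 -0.0001  0.0004  0.0019 -0.0009 -0.003  -0.0022
  0.0027 -0.0019  0.0027  0.0035 -0.0056  0.0018 -0.0004  0.0025 -0.0017
 -0.0036  0.0025 -0.0031  0.0067 -0.0032  0.0014 -0.0008  0.0009 -0.0044
  0.0059 -0.0015 -0.0005 -0.0033  0.0085 -0.0061  0.0032 -0.0012]
```

```bash
sed -i 's/KG=1.12/KG=1.16/; s/mj((i+.5)\*h-t1,t2-.25+DUR)/mj((i+.5)*h-t1+.02,t2-.25+DUR)/; s/Rr=np.array(\[\[3.0\]\])/Rr=np.array([[6.0]])/' ctl.py; python3 ctl.py; python3 go.py 6
```

```text
[0.62833898 0.39388768 0.32385532] [5.51723205e-01 5.51723205e-01 3.05824232e-16]
0.1 1 [0.061 0.348 0.045] [0.037 0.21  0.027]
0.1 1.12 [0.046 0.327 0.047] [0.03  0.203 0.028]
0.1 1.25 [0.048 0.344 0.048] [0.031 0.213 0.03 ]
0.16 1 [0.065 0.331 0.065] [0.04  0.219 0.031]
0.16 1.12 [0.051 0.363 0.051] [0.034 0.223 0.032]
0.16 1.25 [0.059 0.377 0.058] [0.036 0.224 0.032]
0.25 1 [0.085 0.345 0.062] [0.046 0.246 0.037]
0.25 1.12 [0.063 0.392 0.066] [0.041 0.239 0.042]
0.25 1.25 [0.094 0.412 0.081] [0.048 0.236 0.048]
29.36 z+0.0360 c14.0 A0.656 ->0.652 dt0.30 F[ 4.7 -5.6  6.7] w0.23 [ 0.0362 -0.0218  0.2007]
29.66 z+0.0257 c13.6 A0.664 ->0.660 dt0.30 F[ 5.4 -5.8  6.6] w0.23 [ 0.0262 -0.03    0.2012]
29.96 z+0.0224 c13.4 A0.672 ->0.649 dt0.30 F[ 4.6 -5.4  7.6] w0.24 [ 0.022  -0.0071  0.2007]
30.26 z+0.0230 c13.4 A0.658 ->0.649 dt0.30 F[ 5.7 -6.2  7.6] w0.23 [ 0.0228 -0.0014  0.2004]
30.56 z+0.0190 c13.4 A0.659 ->0.657 dt0.30 F[ 4.6 -5.5  6.5] w0.24 [ 0.0192 -0.0156  0.2007]
30.86 z+0.0166 c13.3 A0.669 ->0.651 dt0.30 F[ 5.2 -5.3  7.1] w0.24 [ 0.0163 -0.0065  0.2004]
```

Damped now. Keep going and watch it settle.

```bash
python3 go.py 20
```

```text
31.16 z+0.0189 c13.3 A0.661 ->0.645 dt0.30 F[ 5.4 -5.6  6.8] w0.24 [0.0184 0.0042 0.1999]
31.46 z+0.0015 c13.1 A0.656 ->0.689 dt0.30 F[ 5.2 -6.2  7.6] w0.24 [ 0.0036 -0.0527  0.2021]
31.76 z+0.0006 c12.8 A0.702 ->0.645 dt0.30 F[ 5.3 -5.9  6. ] w0.24 [-0.0009  0.0083  0.2005]
32.06 z+0.0190 c13.3 A0.653 ->0.626 dt0.30 F[ 5.5 -5.4  7.2] w0.24 [0.0175 0.0494 0.1989]
32.36 z+0.0188 c13.3 A0.635 ->0.660 dt0.30 F[ 4.4 -6.2  7.3] w0.24 [ 0.0199 -0.014   0.2   ]
32.66 z-0.0037 c12.6 A0.673 ->0.690 dt0.30 F[ 5.6 -6.6  7.8] w0.24 [-0.0018 -0.0634  0.202 ]
32.96 z-0.0193 c12.2 A0.702 ->0.679 dt0.30 F[ 4.3 -6.3  7.8] w0.24 [-0.019  -0.0297  0.2024]
33.26 z-0.0031 c12.6 A0.688 ->0.631 dt0.30 F[ 5.4 -4.8  5.7] w0.23 [-0.0053  0.0551  0.2   ]
33.56 z+0.0154 c13.3 A0.639 ->0.637 dt0.30 F[ 3.9 -5.9  7. ] w0.24 [0.0149 0.042  0.1994]
33.86 z+0.0124 c13.0 A0.648 ->0.664 dt0.30 F[ 4.5 -6.4  7.1] w0.24 [ 0.0134 -0.0194  0.2005]
34.16 z-0.0119 c12.3 A0.676 ->0.698 dt0.30 F[ 6.2 -6.6  7.5] w0.23 [-0.0098 -0.0665  0.2028]
34.46 z-0.0197 c12.2 A0.710 ->0.666 dt0.30 F[ 5.6 -5.5  6.1] w0.23 [-0.0204 -0.0058  0.202 ]
34.76 z+0.0014 c12.9 A0.675 ->0.628 dt0.30 F[ 5.4 -5.8  6.6] w0.24 [-0.0007  0.0641  0.1998]
35.06 z+0.0190 c13.4 A0.636 ->0.637 dt0.30 F[ 5.2 -6.3  6.5] w0.23 [0.0186 0.0366 0.1994]
35.36 z+0.0165 c13.3 A0.649 ->0.659 dt0.30 F[ 5.4 -6.3  7.2] w0.24 [ 0.0173 -0.0179  0.2002]
35.66 z+0.0002 c12.8 A0.671 ->0.678 dt0.30 F[ 6.4 -6.7  7.1] w0.23 [ 0.0014 -0.0455  0.2015]
35.96 z-0.0042 c12.5 A0.690 ->0.656 dt0.30 F[ 5.7 -6.1  6.3] w0.24 [-0.0049 -0.0038  0.2008]
36.26 z+0.0002 c12.9 A0.666 ->0.653 dt0.30 F[ 5.3 -6.   7.7] w0.24 [-2.000e-04  1.330e-02  2.005e-01]
36.56 z+0.0009 c12.9 A0.664 ->0.659 dt0.30 F[ 4.6 -6.   7.3] w0.24 [ 1.100e-03 -1.000e-04  2.007e-01]
36.86 z-0.0017 c12.9 A0.670 ->0.663 dt0.30 F[ 4.5 -5.8  7.8] w0.24 [-0.0015 -0.0075  0.201 ]
```

```bash
python3 go.py 2
cat > chk.py <<'E'
from workcell import r
import sys; sys.argv=["go","0"]
exec(open("go.py").read())
import copy
from ctl import hold
t=r.read_state()["time"]; d=r.read_camera("scene"); s=r.read_state(); A=actA(s); z=m(d["frame"])[0]
kf=copy.deepcopy(st["kf"]); kf.pred(st["A"],A,t-st["log"][-1][0]); print("z",z,"pred",kf.x); kf.upd(z); print(kf.x,"A",A,"eq",kf.x[2]/k)
for T in (1.05,1.3):
    a,b0,b1=hold(T); print(T,"ahead",(a@kf.x+b1*A).round(3))
kf.pred(A,A,.05); st["kf"]=kf; st["A"]=A
print(r.read_state()["time"],s["width"],s["dq"].round(3))
cv2.imwrite("pics/fin.png",cv2.resize(d["frame"][140:300,260:440,::-1],None,fx=4,fy=3.6,interpolation=cv2.INTER_CUBIC))
E
python3 chk.py
```

```text
37.16 z+0.0006 c12.8 A0.674 ->0.652 dt0.30 F[ 5.7 -6.   7.7] w0.24 [2.000e-04 8.300e-03 2.005e-01]
37.46 z+0.0017 c13.0 A0.662 ->0.659 dt0.30 F[ 5.9 -5.6  7.7] w0.24 [0.0018 0.001  0.2006]
z 0.0022009764310908517 pred [ 0.00107331 -0.00209131  0.20063085]
[0.00206595 0.00103547 0.20048453] A 0.6698057317777888 eq 0.6682817541669983
1.05 ahead [0.014 0.024 0.2  ]
1.3 ahead [0.021 0.035 0.2  ]
37.8083 0.2370403602403315 [-0.    -0.    -0.     0.    -0.001  0.001 -0.   ]
```

View pics/fin.png

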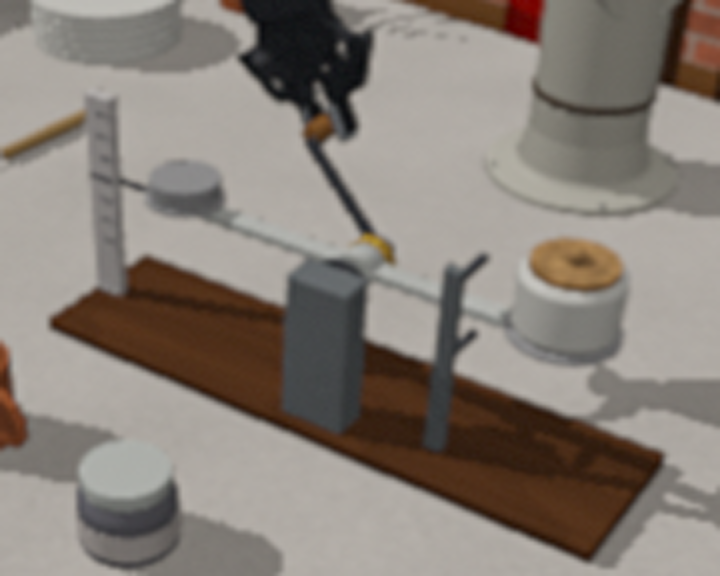

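```bash
python3 -c "
from workcell import r
print(r.finish_job(), r.read_state()['time'], r.read_state()['width'])"
```

```text
the job is handed in; nothing more can be done
the job is handed in; nothing more can be done
```

I raised the beam off its rest by the lever handle alone, held the pointer at the long middle mark, and handed the job in with the handle still gripped. No verdict was reported.

- **Lift and hold:** The beam broke away at A ≈ 0.76, and I then steered it from the scene camera. Its measured angle stayed within ±0.1 rad of level from about 19 s to 37.8 s. From about 27.6 s it stayed within about ±0.04 rad.
- **Disagreement along the way:** Between 23 and 27 s my controller made the beam swing, reaching about +0.085 rad at most. The motions took effect sooner and about 15% more strongly than I had modelled. I re-identified the response from the log and retuned, and the swing died out.
- **Last check before handing in:**
  - The beam measured +0.002 rad with speed about 0.001 rad/s.
  - The lever stood at A = 0.670 against an estimated balance of 0.668. The predicted drift over the next second was about 0.015 to 0.02 rad.
  - The handle was still gripped (opening 0.24), and the last picture shows the pointer in line with the long mark.
- **Weight reading:** T ≈ 0.20 N m, so the jar is about 0.64 kg. The uncertainty is a few per cent of T, because the lever angle is only known to about 0.03 rad.
- **Not checked:**
  - I took no measurement after handing in.
  - Contact with the bar, jar or weight, and any movement of the bystanders, was judged only from the pictures, which showed none.
  - The tool felt a steady 5 to 15 N at the handle, because the path I followed did not match the lever's arc exactly.

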